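Make up a busbar kit at the switchboard bench

ROBOT

A 7-joint arm with a two-finger parallel gripper is mounted at the origin on the work surface. World frame = base frame: x ahead of the robot, y to its left, z up, the work surface at z = 0. Lengths are in m, angles in rad, forces in N, time in s.
With the tool pointing down it reaches from about 0.425 to 0.95 m from the base axis. Payload 4.7 kg.
Tool frame: the origin (TCP) lies between the finger pads; the fingertips stand 14 mm ahead of it and the grasp point (between the pads) lies 5 mm behind it (robot.tip_reach is the distance from the TCP to the fingertips, in m); x points along the fingers, y is the direction in which the jaws open and shut, and the axes are right-handed (so a half turn about x gives the same grasp; the last joint's range is limited). The gripper opens to 85 mm and grips with 20 to 120 N. Pads are 22 mm wide; open, the fingers measure 114 mm over their backs; the gripper's body (76 mm by 85 mm) begins 54 mm behind the grasp point. The pads swing forward as they close: fully open they stand 13 mm farther back than shut.
Start: joints at [-1.258, 0.469, -0.049, 1.532, 0.024, 1.141, -0.082], TCP at [0.226, 0.636, 0.245] pointing down, gripper open.
Joint ranges: [-2.59, 2.59], [-0.33, 1.99], [-1.39, 1.29], [0.1, 2.45], [-1.04, 4.18], [0.21, 1.99], [-2.66, 2.66]. Speed limits (rad/s): [2.57, 2.57, 3.14, 3.14, 3.14, 3.14, 3.14].

INTERFACE

Orientations are given as a unit quaternion [x, y, z, w].
In Python, from bench import robot, snapshot gives the robot as it stands.
- The arm moves only by the shell command python3 -m pendant 'ROWS'. ROWS is JSON, a list of rows, each a list of 3 entries, a list of its own where there are three numbers: the shift along the world's x, y, z in mm, then the turn, a rotation vector about the world's x, y, z in rad, then the finger opening in mm, from 0 to 85.4. A call has 1 to 12 rows; each row is the pose to reach, as a shift and turn from the pose commanded when the call began; what a row does not reach only later rows make up. A row lasts 1/10 s, in which the tool goes at most 50 mm and 8.59 degrees, less where a joint would pass 70% of its speed; a pose out of reach is approached as far as the arm can. A call with a gripper value outside its range is refused whole. The fingers move at their own pace and stop on an object; the grip force is fixed at half the most. Time passes only in rows, so rows that repeat a pose let the fingers close. It gives the time, the measured TCP pose, the force and the opening at its end, in the units of the state.
- robot.state(): the state, without advancing time (a new reading comes with each control period).
- snapshot(name): name is "scene" or "top" or "wrist"; returns a dict with "pixels" (480x640x3 uint8, red, green, blue), "z_map" (480x640 float32, m along the optical axis (not along the pixel's ray), 0 where there is no reading), "intrinsics" (3x3 intrinsics, pixels), "R" (3x3) and "t" (3): a world point X has camera coordinates R X + t. Camera axes: x right, y down, z forward; pixel columns grow to the right and rows downward; lengths in m; the calibration is good to about 2 mm. A picture is of the moment at which its call begins.
- robot.job_done(): hands the job in, once; it reports no verdict.
The state is a dict: "time": time; "qpos": joint angles; "dq": joint speeds; "joint_efforts": joint torques, N m; "eef_pos": TCP position; "ee_rot": TCP orientation; "force": force on the tool from outside, world axes, zero at the start; "torque": the same for the moment, N m; "width": finger opening in m.
Only numpy, scipy, OpenCV 4.12 (cv2) and the standard library are available. Lean on these libraries where they do the work, as an engineer would, in place of code of your own. Each camera call takes 0.05 s, during which the arm holds its last target.

TASK

Make up the busbar kit: with the scoop, and never with the fingers, move all the brown insulators from the stock bin into the kit pan, then set the scoop back down flat on its black mat. Also lay every copper bar flat in a row of the tray whose rows match its length, long bars in the long tray and short bars in the short one. Leave the multimeter, tape and screwdriver alone.

Things in the scene. Friction and masses are not known exactly. Their poses are not given: they have to be found in the camera images.
- scoop: Steel hand scoop. Open-fronted pan 85 long (x) x 90 wide (y), inside 84 wide; sheet 3 thick, floor 2.5; side walls 38 high, back wall 42 high. Origin at the centre of the pan's underside; its x axis points to the open lip, z up. A level black handle, 24 wide (y) x 20 high with flat sides, runs back from the pan from x = -43 to x = -146, its centre line 62 above the underside. Weighs about 200 g.
- scoop_grip (a point): Point in the middle of the scoop's handle, 95 behind the scoop's origin and 62 above its underside (axes as the scoop's).
- scoop_lip (a point): Middle of the scoop's front lower edge, 42.5 ahead of the scoop's origin.
- mat: Black rubber mat, 220 x 120 x 3, fixed to the bench; the scoop's place. Origin at the centre of its underside, x along its length.
- bin: Grey plastic stock bin, fixed, open on top, 224 long (x), 112 wide (y), 104 wide inside. Origin on the bench, mid-width. Floor 4 thick, level from x = -100 to +86; from there the +x end slopes up at 45 degrees to x = 116, 34 high, then stands upright to 72. Side walls 54 high; the -x end wall (face at x = -100) only 20, so a scoop's handle passes over it. The insulators stand in the +x half.
- pan: Square aluminium kit pan, fixed, open on top, 140 x 140 outside, 54 high, walls and floor about 4 thick. Origin at the centre of its underside.
- tray_long: Low grey steel tray, fixed, for the long bars, with three side-by-side rows 126 long (x) and 54 wide, centred at y = -54, 0 and +54, marked off by painted lines on one flat floor; floor 4 thick, outer walls 4 thick and 22 high. Origin at the centre of its underside.
- tray_short: Low grey steel tray like tray_long, but for the short bars: its three rows are 86 long (x) and 54 wide, centred at y = -54, 0 and +54; floor 4 thick, outer walls 22 high. Origin at the centre of its underside.
- drum1: Brown drum-shaped busbar insulator, 27 diameter, 26 high, ends chamfered to 14 diameter, smooth and slippery, about 30 g. Origin at the centre of one end face, z along its axis. May be absent.
- drum2: Brown drum-shaped busbar insulator, 27 diameter, 26 high, ends chamfered to 14 diameter, smooth and slippery, about 30 g. Origin at the centre of one end face, z along its axis. May be absent.
- drum3: Brown drum-shaped busbar insulator, 27 diameter, 26 high, ends chamfered to 14 diameter, smooth and slippery, about 30 g. Origin at the centre of one end face, z along its axis. May be absent.
- drum4: Brown drum-shaped busbar insulator, 27 diameter, 26 high, ends chamfered to 14 diameter, smooth and slippery, about 30 g. Origin at the centre of one end face, z along its axis. May be absent.
- drum5: Brown drum-shaped busbar insulator, 27 diameter, 26 high, ends chamfered to 14 diameter, smooth and slippery, about 30 g. Origin at the centre of one end face, z along its axis. May be absent.
- drum6: Brown drum-shaped busbar insulator, 27 diameter, 26 high, ends chamfered to 14 diameter, smooth and slippery, about 30 g. Origin at the centre of one end face, z along its axis. May be absent.
- bar1: Long copper busbar, 110 long (x) x 20 wide (y) x 15 thick (z), lying flat. Origin at the centre of its underside. May be absent.
- bar2: Long copper busbar, 110 long (x) x 20 wide (y) x 15 thick (z), lying flat. Origin at the centre of its underside. May be absent.
- bar3: Long copper busbar, 110 long (x) x 20 wide (y) x 15 thick (z), lying flat. Origin at the centre of its underside. May be absent.
- bar4: Short copper busbar, 70 long (x) x 20 wide (y) x 15 thick (z), lying flat. Origin at the centre of its underside. May be absent.
- bar5: Short copper busbar, 70 long (x) x 20 wide (y) x 15 thick (z), lying flat. Origin at the centre of its underside. May be absent.
- bar6: Short copper busbar, 70 long (x) x 20 wide (y) x 15 thick (z), lying flat. Origin at the centre of its underside. May be absent.
- meter: Red multimeter, 180 x 85 x 38, bystander; origin at the centre of its underside.
- tape: Roll of tape, 100 diameter, 25 high, bystander; origin at the centre of its underside.
- driver: Screwdriver with an orange handle, about 200 long, bystander; origin under its middle.
Things that resemble listed ones, but are neither listed nor needed, are in the scene too. What is shaped like the bar3 but blue is not meant.

How it is judged:
On the way, in this order (a step that is already met when the one before it is completed fails the run):
1. all insulators are in the kit pan (x of drum1 in the frame of pan between -0.068 and 0.068 m and y of drum1 in the frame of pan between -0.068 and 0.068 m and z of drum1 in the frame of pan between -0.005 and 0.06 m and x of drum2 in the frame of pan between -0.068 and 0.068 m and y of drum2 in the frame of pan between -0.068 and 0.068 m and z of drum2 in the frame of pan between -0.005 and 0.06 m and x of drum3 in the frame of pan between -0.068 and 0.068 m and y of drum3 in the frame of pan between -0.068 and 0.068 m and z of drum3 in the frame of pan between -0.005 and 0.06 m and x of drum4 in the frame of pan between -0.068 and 0.068 m and y of drum4 in the frame of pan between -0.068 and 0.068 m and z of drum4 in the frame of pan between -0.005 and 0.06 m and x of drum5 in the frame of pan between -0.068 and 0.068 m and y of drum5 in the frame of pan between -0.068 and 0.068 m and z of drum5 in the frame of pan between -0.005 and 0.06 m and x of drum6 in the frame of pan between -0.068 and 0.068 m and y of drum6 in the frame of pan between -0.068 and 0.068 m and z of drum6 in the frame of pan between -0.005 and 0.06 m), for 0.2 s.
2. the scoop lies flat on its mat again (horizontal distance between scoop and mat below 0.08 m and angle between scoop's own z axis and vertical below 0.12 rad and height (world z) of scoop below 0.012 m and linear speed of scoop below 0.05 m/s), for 0.2 s.
At the end, for the whole second after the job is handed in: Every insulator lies inside the kit pan, below its rim; the scoop lies flat (within 0.12 rad) on the mat, its origin within 80 mm of the mat's centre; every copper bar lies flat on the floor of a row of the tray that matches its length, within the outer walls; all released and at rest (all of step 1 and horizontal distance between scoop and mat below 0.08 m and angle between each of scoop, bar1, bar2, bar3, bar4, bar5, bar6's own z axis and vertical below 0.12 rad and height (world z) of scoop below 0.012 m and x of bar1 in the frame of tray_long between -0.014 and 0.014 m and y of bar1 in the frame of tray_long between -0.083 and 0.083 m and z of bar1 in the frame of tray_long between -0.002 and 0.01 m and linear speed of each of bar1, bar2, bar3, bar4, bar5, bar6, scoop below 0.02 m/s and x of bar2 in the frame of tray_long between -0.014 and 0.014 m and y of bar2 in the frame of tray_long between -0.083 and 0.083 m and z of bar2 in the frame of tray_long between -0.002 and 0.01 m and x of bar3 in the frame of tray_long between -0.014 and 0.014 m and y of bar3 in the frame of tray_long between -0.083 and 0.083 m and z of bar3 in the frame of tray_long between -0.002 and 0.01 m and x of bar4 in the frame of tray_short between -0.014 and 0.014 m and y of bar4 in the frame of tray_short between -0.083 and 0.083 m and z of bar4 in the frame of tray_short between -0.002 and 0.01 m and x of bar5 in the frame of tray_short between -0.014 and 0.014 m and y of bar5 in the frame of tray_short between -0.083 and 0.083 m and z of bar5 in the frame of tray_short between -0.002 and 0.01 m and x of bar6 in the frame of tray_short between -0.014 and 0.014 m and y of bar6 in the frame of tray_short between -0.083 and 0.083 m and z of bar6 in the frame of tray_short between -0.002 and 0.01 m and linear speed of each of drum1, drum2, drum3, drum4, drum5, drum6 below 0.03 m/s); the robot touches nothing.
It fails at once if the fingers touch an insulator (contact force between the fingers and drum1 above 0.5 N or contact force between the fingers and drum2 above 0.5 N or contact force between the fingers and drum3 above 0.5 N or contact force between the fingers and drum4 above 0.5 N or contact force between the fingers and drum5 above 0.5 N or contact force between the fingers and drum6 above 0.5 N).
It fails at once if a bystander is shifted by more than 30 mm (distance of any of meter, tape, driver from where it was at the start of the episode above 0.03 m).
Of drum1, drum2, drum3, drum4, drum5, drum6 only 4 to 6 are there at a start; the rules pass over those that are not, and their reading is None.
Of bar1, bar2, bar3, bar4, bar5, bar6 only 5 to 6 are there at a start; the rules pass over those that are not, and their reading is None.
At some moment in a run one of bar1, bar2, bar3, bar4, bar5, bar6 may be knocked a few centimetres aside while the robot is not near it.
It also fails if it takes over 208 s, if anything falls off the work surface, if the arm or the gripper's body presses on something with over 40 N, if the wrist force passes 120 N, or if a joint passes its speed limit or range.

## Working session

There is one attempt and no reset: what is moved stays moved. The work goes in short steps, Python scripts to look and compute and a shell command to move; the robot and the scene stay as the last step left them, time stands still between calls to the robot, and variables do not carry over. Pictures are saved under pics/ and viewed, and the job is handed in when it is done.

```bash
ls; mkdir -p pics
python3 - <<'E'
from bench import robot, snapshot
import cv2,numpy as np
s=robot.state()
for k in s: print(k,np.round(s[k],4))
for n in ("scene","top","wrist"):
    d=snapshot(n); cv2.imwrite(f"pics/{n}0.png",d["pixels"][:,:,::-1]); print(n,np.round(d["intrinsics"],1).tolist(),np.round(d["R"],3).tolist(),np.round(d["t"],3), -d["R"].T@d["t"])
E
```

```text
pics
time 0.0
qpos [-1.2579  0.4695 -0.0486  1.5337  0.0241  1.141  -0.0823]
dq [-0.0011  0.0001  0.0005  0.0004  0.0009  0.0006 -0.0007]
joint_efforts [-1.00000e-04 -5.10314e+01 -4.67000e-02 -2.37712e+01  1.07000e-02
  7.70000e-03  0.00000e+00]
eef_pos [0.2261 0.6354 0.2442]
ee_rot [ 0.1195  0.6969 -0.1209  0.6967]
force [-0.2034  0.8688  0.4843]
torque [ 0.0208  0.0158 -0.0353]
width 0.0855
scene [[453.2, 0.0, 317.8], [0.0, 453.2, 240.0], [0.0, 0.0, 1.0]] [[0.34, 0.94, 0.013], [0.81, -0.286, -0.512], [-0.478, 0.185, -0.859]] [-0.176 -0.454  1.396] [ 1.09484326 -0.22254248  0.96898884]
top [[594.3, 0.0, 310.9], [0.0, 594.3, 243.1], [0.0, 0.0, 1.0]] [[-0.013, -1.0, -0.022], [-0.988, 0.016, -0.156], [0.157, 0.02, -0.987]] [0.011 0.584 1.432] [ 0.35246989 -0.02760638  1.50529543]
wrist [[418.8, 0.0, 309.2], [0.0, 418.8, 237.7], [0.0, 0.0, 1.0]] [[0.334, 0.942, -0.003], [0.906, -0.321, 0.277], [0.26, -0.095, -0.961]] [-0.674 -0.036  0.379] [0.15974662 0.65917412 0.37212819]
```

View pics/scene0.png

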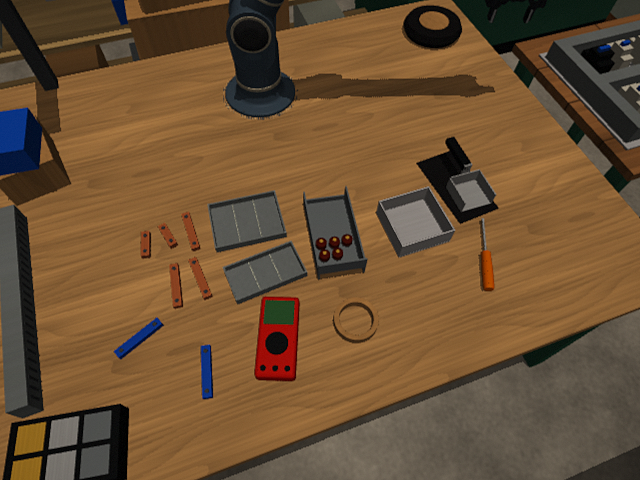

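View pics/top0.png

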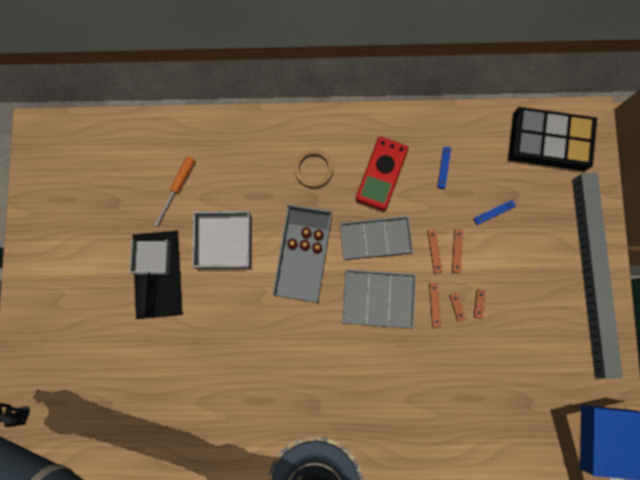

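View pics/wrist0.png

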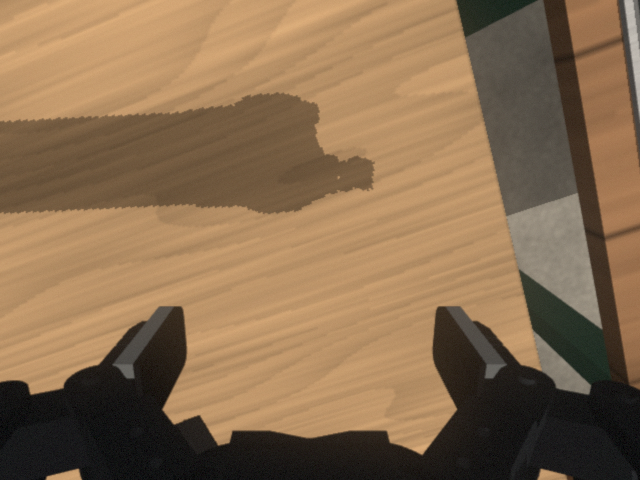

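```bash
cat > h.py <<'E'
from bench import robot, snapshot
import cv2,numpy as np
from scipy.spatial.transform import Rotation as Ro
def ray(d,uv,z):
    K,R,t=map(np.asarray,(d["intrinsics"],d["R"],d["t"]))
    c=-R.T@t
    uv=np.atleast_2d(uv).astype(float)
    v=np.c_[uv,np.ones(len(uv))]@np.linalg.inv(K).T@R
    s=(z-c[2])/v[:,2]
    return c+v*s[:,None]
def cloud(d):
    K,R,t=map(np.asarray,(d["intrinsics"],d["R"],d["t"]))
    v,u=np.mgrid[:480,:640]; z=d["z_map"]
    p=np.stack([(u-K[0,2])/K[0,0]*z,(v-K[1,2])/K[1,1]*z,z],-1)
    P=(p-t)@R
    P[z==0]=np.nan
    return P
def proj(d,X):
    K,R,t=map(np.asarray,(d["intrinsics"],d["R"],d["t"]))
    c=np.atleast_2d(X)@R.T+t; c=c@K.T
    return c[:,:2]/c[:,2:]
def save(d,name,crop=None,f=1):
    im=d["pixels"][:,:,::-1]
    if crop: u0,v0,u1,v1=crop; im=im[v0:v1,u0:u1]
    cv2.imwrite("pics/"+name,cv2.resize(im,None,fx=f,fy=f,interpolation=cv2.INTER_CUBIC))
E
python3 - <<'E'
from h import *
d=snapshot("top"); save(d,"top1.png",(120,170,320,330),4); save(d,"top2.png",(330,200,510,335),4)
P=cloud(d)
# heights
for n,(u,v) in dict(bench=(400,380),scoopfloor=(152,257),handle=(152,300),mat=(172,300),pan=(222,240),binfl=(300,280),trayS=(376,238),trayL=(378,300),bar=(434,250)).items(): print(n,np.round(P[v,u],4))
E
```

```text
bench [ 0.2462 -0.2119  0.0034]
scoopfloor [0.561  0.4102 0.0065]
handle [ 0.4517  0.4093 -0.0017]
mat [0.4508 0.3572 0.0021]
pan [0.6026 0.2312 0.0042]
binfl [0.4963 0.0317 0.007 ]
trayS [ 6.018e-01 -1.639e-01  6.000e-04]
trayL [ 0.4433 -0.164   0.0025]
bar [ 0.5666 -0.308   0.013 ]
```

View pics/top1.png

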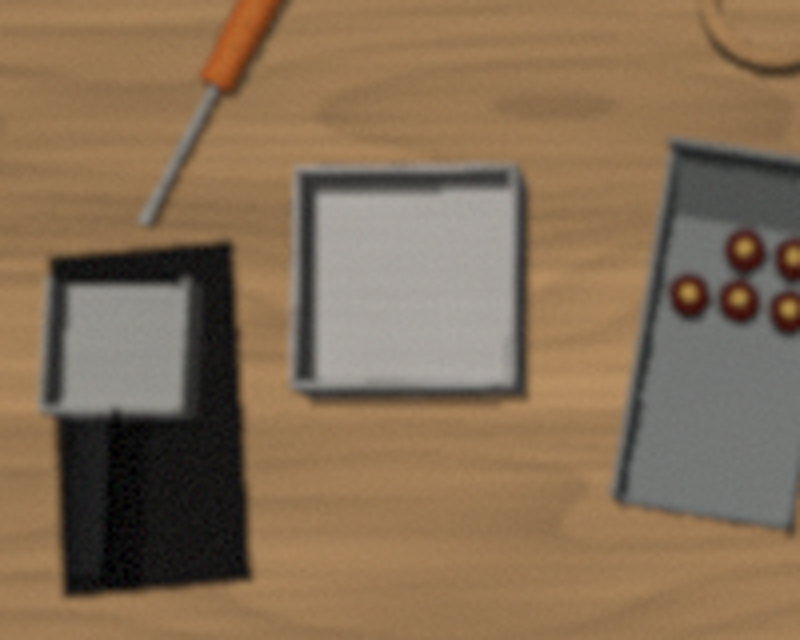

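View pics/top2.png

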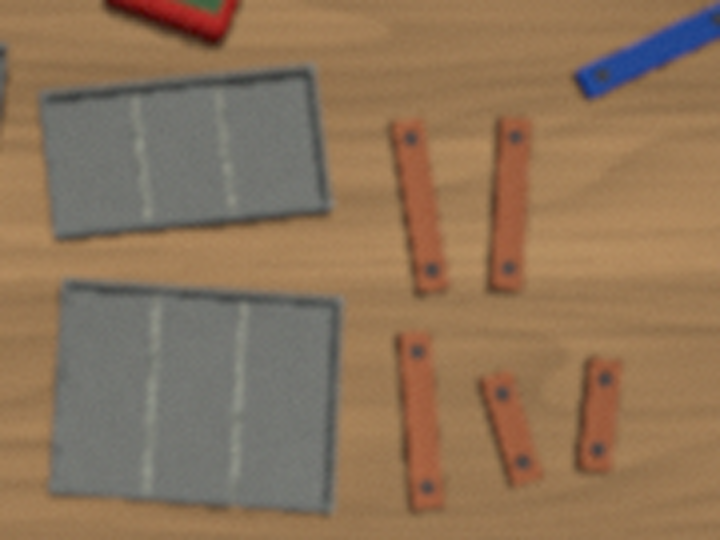

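```bash
python3 -m pendant '[[[30,-30,10],[0,0,0.05],85],[[60,-60,20],[0,0,0.1],85],[[90,-90,30],[0,0,0.15],85],[[120,-120,40],[0,0,0.2],85],[[150,-150,50],[0,0,0.25],85],[[180,-180,60],[0,0,0.3],85],[[205,-205,70],[0,0,0.34],85],[[224,-225,70],[0,0,0.34],85],[[224,-225,70],[0,0,0.34],85],[[224,-225,70],[0,0,0.34],85]]'
python3 - <<'E'
from h import *
s=robot.state(); print(np.round(s["qpos"],3),np.round(s["eef_pos"],4)); print(np.round(Ro.from_quat(s["ee_rot"]).as_matrix(),4))
d=snapshot("wrist"); save(d,"w1.png"); np.savez("w1.npz",**d)
d=snapshot("scene"); save(d,"s1.png")
E
```

```text
time: 1.2
eef_pos: [0.4501, 0.4108, 0.3151]
ee_rot: [0.001, 0.707, -0.001, 0.707]
force: [-0.6, 0.4, 0.0]
width: 0.0853
[-0.797  0.31  -0.015  1.606  0.004  1.225  0.755] [0.4501 0.4108 0.3151]
[[-8.0e-04  2.9e-03  1.0e+00]
 [ 2.0e-04  1.0e+00 -2.9e-03]
 [-1.0e+00  2.0e-04 -8.0e-04]]
```

View pics/w1.png

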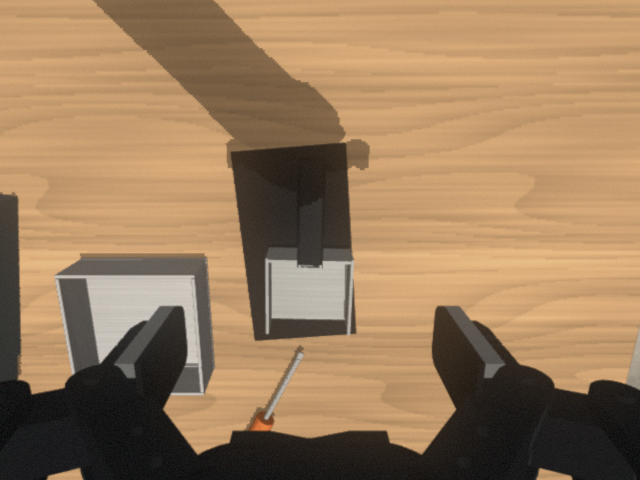

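View pics/s1.png

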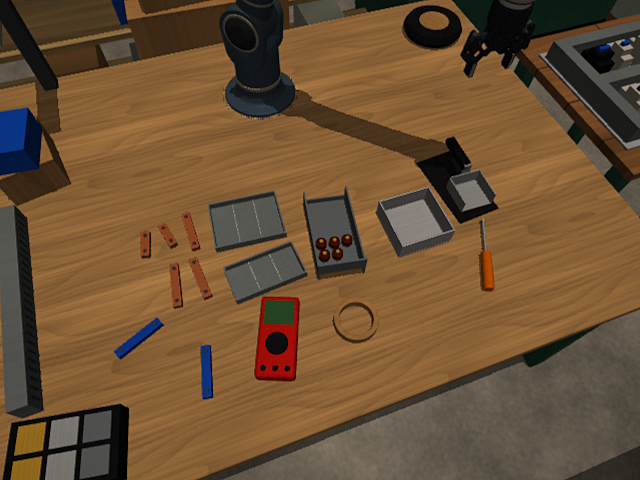

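Run:
```python
from h import *
d=np.load("w1.npz"); im=d["pixels"][130:350,220:370,::-1]
im=np.clip(im.astype(float)*1.6+20,0,255).astype(np.uint8)
cv2.imwrite("pics/w1c.png",cv2.resize(im,None,fx=4,fy=4,interpolation=cv2.INTER_CUBIC)[-600:])
cv2.imwrite("pics/w1d.png",cv2.resize(im,None,fx=4,fy=4,interpolation=cv2.INTER_CUBIC)[:500])
```

```text
(no output)
```

View pics/w1c.png

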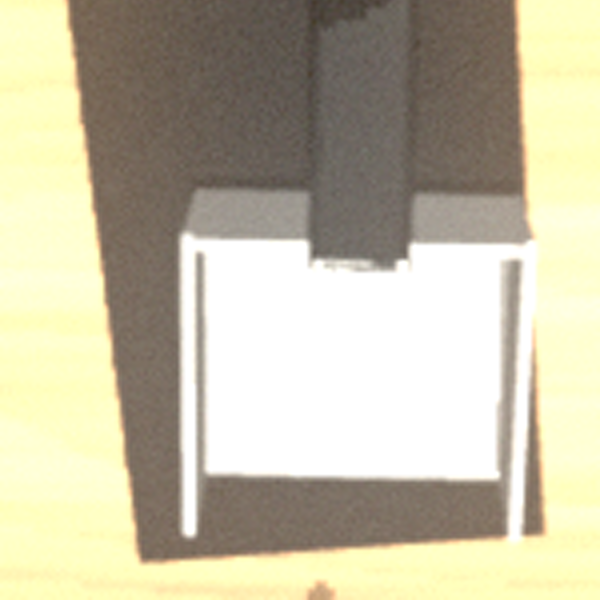

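View pics/w1d.png

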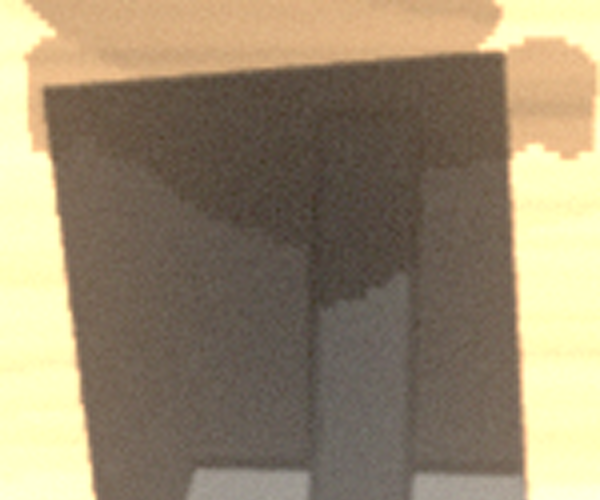

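Run:
```python
from h import *
d=np.load("w1.npz")
c=lambda x,y:(220+x/4-.375,130+(y+280)/4-.375)
f=lambda x,y:(220+x/4-.375,130+y/4-.375)
def p(n,uv,z): print(n,np.round(ray(d,uv,z)[0]*1e3,1))
p("frontL",c(183,535),.041);p("frontR",c(523,540),.041)
p("backL",c(181,234),.045);p("backR",c(536,240),.045)
p("lipinL",c(204,477),.0055);p("lipinR",c(500,480),.0055)
p("hL",c(310,255),.075);p("hR",c(411,255),.075)
p("hL2",f(318,115),.075);p("hR2",f(420,110),.075)
for n,x in dict(a=f(44,88),b=f(502,53),c=c(142,560),d=c(545,534)).items(): p("mat"+n,x,.003)
```

```text
frontL [601.2 363.4  41. ]
frontR [602.9 454.2  41. ]
backL [515.1 366.   45. ]
backR [516.8 455.   45. ]
lipinL [602.2 365.8   5.5]
lipinR [603.4 451.    5.5]
hL [510.1 399.2  75. ]
hR [510.1 422.7  75. ]
hL2 [413.7 401.9  75. ]
hR2 [412.7 424.   75. ]
mata [413.3 329.5   3. ]
matb [404.8 447.5   3. ]
matc [630.3 346.6   3. ]
matd [622.1 464.7   3. ]
```

```bash
python3 -m pendant '[[[29,0.5,-45],[0,0,-0.017],85],[[29,0.5,-90],[0,0,-0.017],85],[[29,0.5,-135],[0,0,-0.017],85],[[29,0.5,-180],[0,0,-0.017],85],[[29,0.5,-220],[0,0,-0.017],85],[[29,0.5,-240],[0,0,-0.017],85],[[29,0.5,-254],[0,0,-0.017],85],[[29,0.5,-254],[0,0,-0.017],85],[[29,0.5,-254],[0,0,-0.017],50],[[29,0.5,-254],[0,0,-0.017],10],[[29,0.5,-254],[0,0,-0.017],10],[[29,0.5,-254],[0,0,-0.017],10]]'
python3 -m pendant '[[[0,0,0],[0,0,0],10],[[0,0,0],[0,0,0],10],[[0,0,0],[0,0,0],10],[[0,0,0],[0,0,0],10]]'
python3 - <<'E'
from h import *
d=snapshot("wrist"); save(d,"w2.png")
E
```

```text
time: 2.5
eef_pos: [0.4797, 0.4118, 0.0624]
ee_rot: [0.007, 0.707, -0.006, 0.708]
force: [-0.8, 0.1, -0.3]
width: 0.0274
time: 2.9
eef_pos: [0.4795, 0.4117, 0.0624]
ee_rot: [0.007, 0.707, -0.006, 0.707]
force: [-1.5, -1.5, 5.6]
width: 0.0226
```

View pics/w2.png

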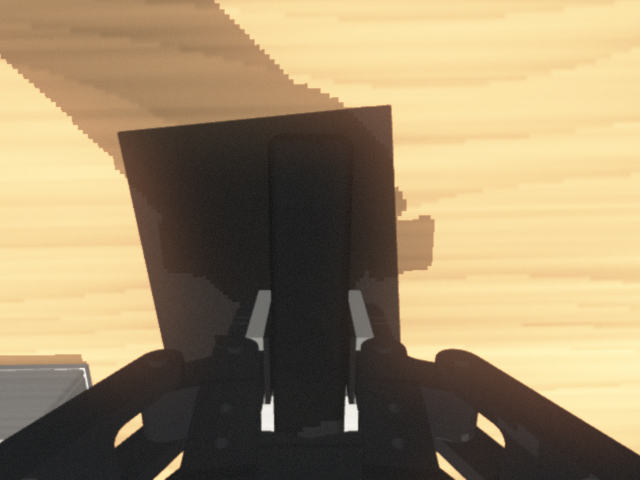

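```bash
python3 -m pendant '[[[0,0,15],[0,0,0],10],[[0,0,40],[0,0,0],10],[[0,0,80],[0,0,0],10],[[0,0,120],[0,0,0],10],[[0,0,160],[0,0,0],10],[[0,0,180],[0,0,0],10],[[0,0,180],[0,0.0,0],10],[[0,0,180],[0,0,0],10]]'
python3 - <<'E'
from h import *
d=snapshot("top"); save(d,"top3.png",(255,190,345,310),5);np.savez("t3.npz",**d)
d=snapshot("scene"); save(d,"s3.png",(290,110,530,300),3);np.savez("s3.npz",**d)
print(np.round(robot.state()["qpos"],3))
E
```

```text
time: 3.75
eef_pos: [0.4786, 0.411, 0.2408]
ee_rot: [0.006, 0.707, -0.007, 0.707]
force: [0.0, -0.0, -2.2]
width: 0.0228
[-0.773  0.402 -0.005  1.652  0.002  1.092  0.774]
```

View pics/top3.png

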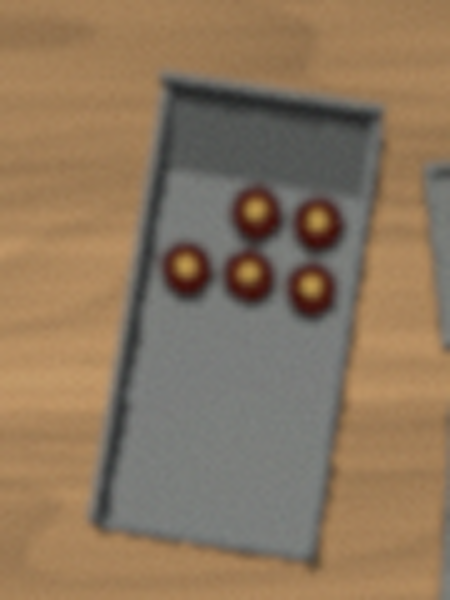

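View pics/s3.png

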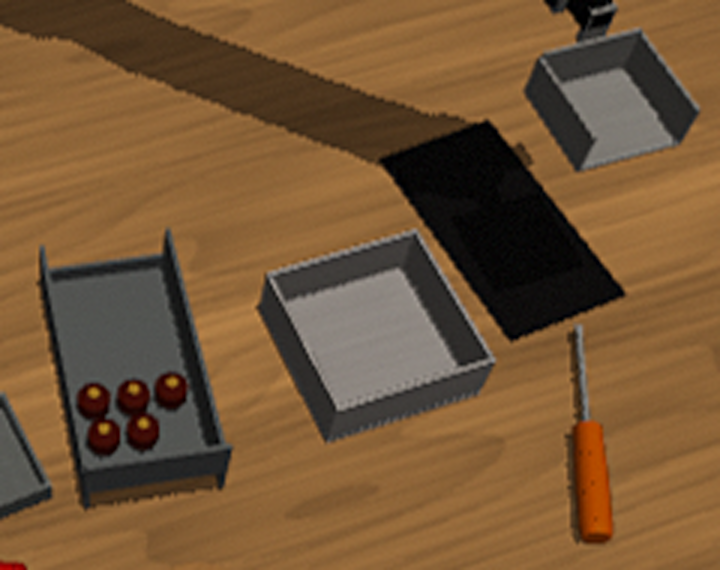

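Run:
```python
from h import *
d=np.load("t3.npz")
c=lambda x,y:(255+x/5-.4,190+y/5-.4)
def p(n,uv,z): 
    r=ray(d,uv,z)[0]; print(n,np.round(r*1e3,1)); return r
a=p("TL",c(162,76),.072);b=p("TR",c(383,105),.072)
e=p("BL",c(94,524),.054);f=p("BR",c(315,566),.054)
l1=p("L1",c(148,180),.054); r1=p("R1",c(371,190),.054)
pts=[p("drum",c(*q),.026) for q in ((256,210),(318,222),(186,267),(248,276),(311,288))]
s=np.load("s3.npz")
g=lambda x,y:(290+x/3-.33,110+y/3-.33)
print("scene")
p("TL",g(231,447),.072);p("TR",g(82,474),.072);p("BL",g(168,230),.054);p("BR",g(41,247),.054)
for q in ((93,386),(132,382),(171,378),(102,423),(143,418)): p("drum",g(*q),.026)
mL=(a+b)/2; mB=(e+f)/2
v=mL-mB; print("yaw axis",np.degrees(np.arctan2(v[1],v[0])), np.linalg.norm(v[:2]), np.degrees(np.arctan2(-(b-a)[0],(a-b)[1])),np.degrees(np.arctan2(-(f-e)[0],(e-f)[1])),np.linalg.norm((a-b)[:2]),np.linalg.norm((e-f)[:2]))
```

```text
TL [676.7  59.4  72. ]
TR [660.2 -49.5  72. ]
BL [457.5  95.2  54. ]
BR [435.5 -12.5  54. ]
L1 [628.   67.8  54. ]
R1 [621. -43.  54.]
drum [616.9  15.   26. ]
drum [610.3 -16.2  26. ]
drum [588.3  50.7  26. ]
drum [583.2  19.4  26. ]
drum [576.6 -12.2  26. ]
scene
TL [ 539.5 -133.3   72. ]
TR [519.4 -12.5  72. ]
BL [725.5 -87.1  54. ]
BR [712.9  19.2  54. ]
drum [599.  -22.3  26. ]
drum [601.9 -55.1  26. ]
drum [604.8 -88.   26. ]
drum [567.5 -29.4  26. ]
drum [571.2 -63.8  26. ]
yaw axis -9.314220161698826 0.22492108397565017 8.651989482236676 11.53823191568449 0.11007209468129325 0.10989014707478541
```

Run:
```python
from h import *
for n in ("s3","t3"):
    s=np.load(n+".npz"); print(n,np.round(s["R"],3),np.round(s["t"],3),np.round(-s["R"].T@s["t"],3),np.round(s["intrinsics"],1))
```

```text
s3 [[ 0.34   0.94   0.013]
 [ 0.81  -0.286 -0.512]
 [-0.478  0.185 -0.859]] [-0.176 -0.454  1.396] [ 1.095 -0.223  0.969] [[453.2   0.  317.8]
 [  0.  453.2 240. ]
 [  0.    0.    1. ]]
t3 [[-0.013 -1.    -0.022]
 [-0.988  0.016 -0.156]
 [ 0.157  0.02  -0.987]] [0.011 0.584 1.432] [ 0.352 -0.028  1.505] [[594.3   0.  310.9]
 [  0.  594.3 243.1]
 [  0.    0.    1. ]]
```

Run:
```python
from h import *
s=np.load("s3.npz")
def p(n,uv,z): 
    r=ray(s,uv,z)[0]; print(n,np.round(r*1e3,1)); return r
g=lambda x,y:(290+x/3-.33,110+y/3-.33)
p("TL",g(231,447),.072);p("TR",g(82,474),.072);p("BL",g(168,230),.054);p("BR",g(41,247),.054)
for q in ((93,386),(132,382),(171,378),(102,423),(143,418)): p("drum",g(*q),.026)
```

```text
TL [678.6  58.1  72. ]
TR [662.7 -55.1  72. ]
BL [460.6  95.2  54. ]
BR [442.1 -11.7  54. ]
drum [568.2 -11.   26. ]
drum [575.2  20.2  26. ]
drum [582.2  51.4  26. ]
drum [602.9 -16.   26. ]
drum [609.5  16.4  26. ]
```

```bash
python3 -m pendant '[[[10,-20,20],[0,0,0],10],[[27,-60,40],[0,0,0],10],[[44,-100,60],[0,0,-0.02],10],[[61,-140,80],[0,0,-0.04],10],[[78,-180,80],[0,0,-0.06],10],[[95,-220,80],[0,0,-0.08],10],[[112,-260,80],[0,0,-0.1],10],[[129,-300,80],[0,0,-0.12],10],[[146,-340,80],[0,0,-0.14],10],[[156,-365,80],[0,0,-0.147],10],[[161,-381,80],[0,0,-0.147],10],[[161,-381,80],[0,0,-0.147],10]]'
python3 -m pendant '[[[0,0,0],[0,0,0],10],[[0,0,0],[0,0,0],10]]'
python3 - <<'E'
from h import *
d=snapshot("wrist"); save(d,"w4.png");np.savez("w4.npz",**d)
print(np.round(robot.state()["qpos"],3))
E
```

```text
time: 5.05
eef_pos: [0.64, 0.0276, 0.3196]
ee_rot: [0.059, 0.706, -0.061, 0.704]
force: [-1.2, -0.8, -1.8]
width: 0.023
time: 5.25
eef_pos: [0.6396, 0.0334, 0.3209]
ee_rot: [0.058, 0.705, -0.057, 0.704]
force: [-0.4, 0.1, -2.3]
width: 0.0231
[-0.254  0.36   0.188  1.532 -0.071  1.257  1.353]
```

View pics/w4.png

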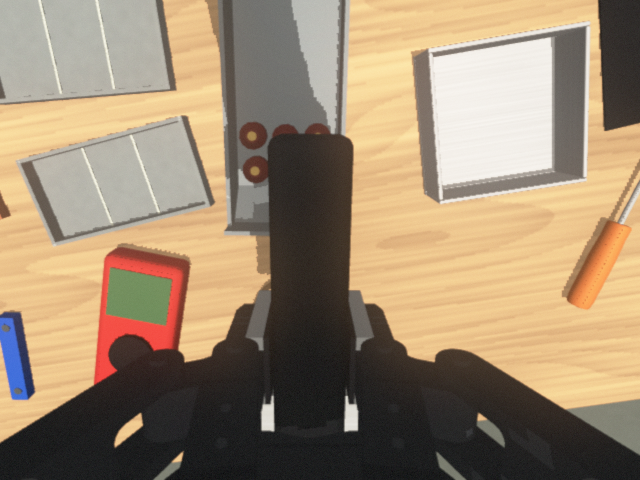

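Run:
```python
from h import *
d=np.load("w4.npz"); im=d["pixels"][0:245,205:365,::-1]
cv2.imwrite("pics/w4c.png",cv2.resize(im,None,fx=3,fy=2.4,interpolation=cv2.INTER_CUBIC))
cv2.imwrite("pics/w4d.png",cv2.resize(d["pixels"][0:245,410:600,::-1],None,fx=3,fy=2.4,interpolation=cv2.INTER_CUBIC))
```

```text
(no output)
```

View pics/w4c.png

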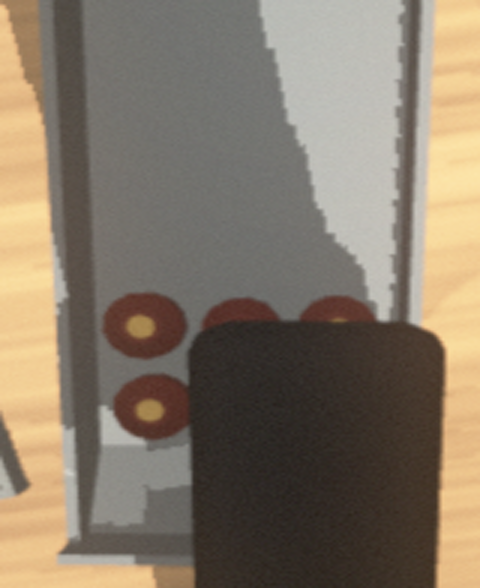

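View pics/w4d.png

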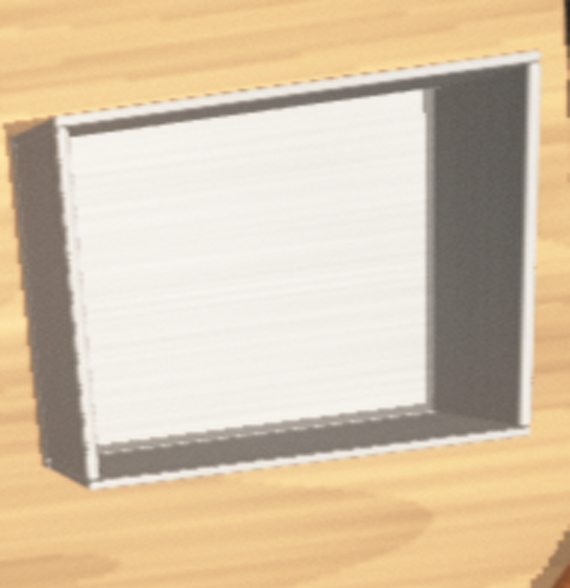

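Run:
```python
from h import *
d=np.load("w4.npz")
q=lambda x,y:(205+x/3-.33,y/2.4-.3)
def p(n,uv,z):
    r=ray(d,uv,z)[0]; print(n,np.round(r*1e3,1)); return r
L=[p("L",q(*a),.054) for a in ((53,0),(66,265),(78,520))]
R=[p("R",q(*a),.054) for a in ((421,2),(409,318))]
p("TR",q(56,558),.072)
for a,b in ((L[0],L[2]),(R[0],R[1])): print(np.degrees(np.arctan2(b[1]-a[1],b[0]-a[0])))
for a in ((140,326),(150,410)): p("drum",q(*a),.026)
q=lambda x,y:(410+x/3-.33,y/2.4-.3)
P=np.array([p("pan",q(*a),.054) for a in ((58,118),(540,53),(530,433),(92,488))]); print(P.mean(0))
# drums via red mask centroid in bin
# bin line fits
yaw=np.radians(-9.4); ex=np.array([np.cos(yaw),np.sin(yaw)]); ey=np.array([-ex[1],ex[0]])
for a in L+R: print(np.round([a[:2]@ex*1e3,a[:2]@ey*1e3],1))
```

```text
L [464.  -12.2  54. ]
L [551.7 -27.6  54. ]
L [648.4 -44.8  54. ]
R [481.2  89.8  54. ]
R [587.4  71.4  54. ]
TR [658.6 -50.7  72. ]
-10.032348073934727
-9.824040520988786
drum [577.6 -13.9  26. ]
drum [611.7 -17.4  26. ]
pan [530.1 156.7  54. ]
pan [530.8 294.1  54. ]
pan [668.  293.9  54. ]
pan [667.9 156.2  54. ]
[0.59918827 0.22519733 0.054     ]
[459.8  63.8]
[548.8  62.9]
[647.1  61.7]
[460.1 167.2]
[567.8 166.4]
```

```bash
cat > st.py <<'E'
from h import *
s=robot.state(); M=Ro.from_quat(s["ee_rot"]).as_matrix(); z=M[:,2]
print(round(s["time"],2),"tcp",np.round(s["eef_pos"]*np.array(1e3),1),"fwd",np.round(z,3),"yaw",round(np.arctan2(z[1],z[0]),4),"pitchdown",round(-np.arcsin(z[2]),4),"roll",round(np.arcsin(M[2,1]),4),"F",np.round(s["force"],1),"w",round(s["width"],4),"q",np.round(s["qpos"],2))
p=np.array(s["eef_pos"])*1e3; lip=p+M@[59.4,0,122]; org=p+M@[59.4,0,79.7]
print("lip",np.round(lip,1),"org",np.round(org,1))
E
python3 st.py
```

```text
5.3 tcp [639.7  33.2 321.1] fwd [ 0.987 -0.161 -0.001] yaw -0.162 pitchdown 0.0009 roll 0.0012 F [-0.3  0.  -2.1] w 0.0227 q [-0.25  0.36  0.19  1.53 -0.07  1.26  1.35]
lip [760.1  13.6 261.6] org [718.4  20.4 261.6]
```

```bash
python3 -m pendant '[[[-30,2,-10],[0,0,-0.009],10],[[-70,4,-40],[0,0,-0.009],10],[[-110,6,-75],[0,0,-0.009],10],[[-150,8,-110],[0,0,-0.009],10],[[-185,10,-145],[0,0,-0.009],10],[[-207,11,-180],[0,0,-0.009],10],[[-207,11,-210],[0,0,-0.009],10],[[-207,11,-215],[0,0,-0.009],10],[[-207,11,-215],[0,0,-0.009],10]]'
python3 st.py
python3 - <<'E'
from h import *
d=snapshot("top"); save(d,"t5.png",(225,170,385,320),5); d=snapshot("scene"); save(d,"s5.png",(240,110,440,290),4)
E
```

```text
time: 6.2
eef_pos: [0.4338, 0.0424, 0.1066]
ee_rot: [0.061, 0.704, -0.061, 0.705]
force: [-0.0, 0.9, -1.9]
width: 0.0227
6.2 tcp [433.8  42.4 106.6] fwd [ 0.985 -0.172  0.   ] yaw -0.1732 pitchdown -0.0001 roll 0.0003 F [-0.   0.9 -1.9] w 0.0227 q [-0.31  0.28  0.14  2.22 -0.06  0.65  1.27]
lip [554.   21.4  47.2] org [512.3  28.6  47.2]
```

View pics/t5.png

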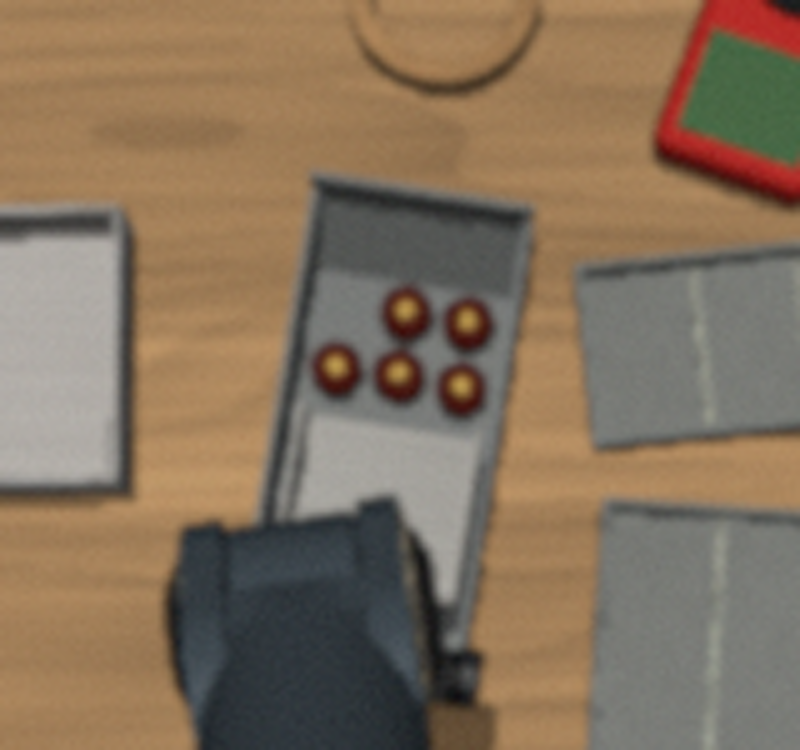

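View pics/s5.png

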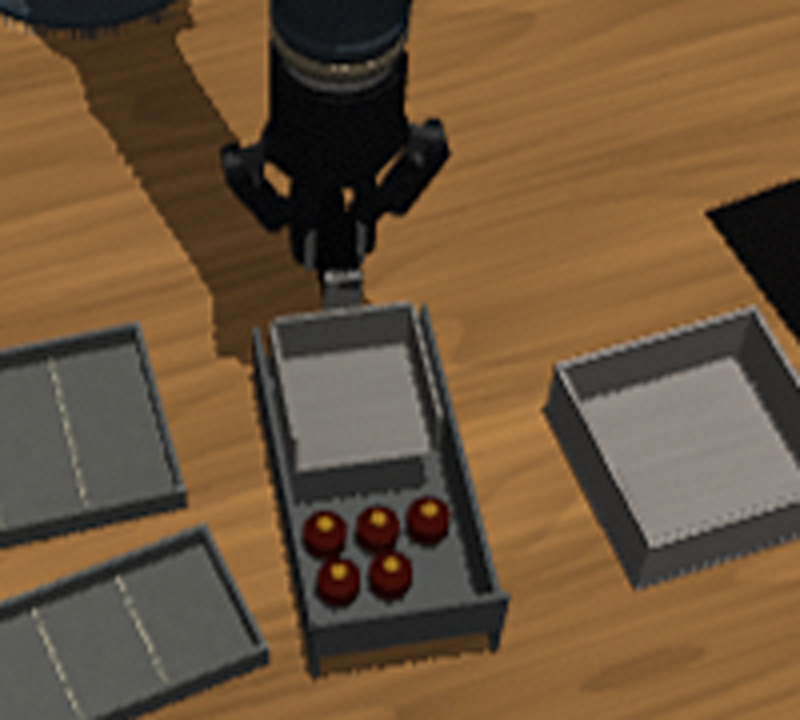

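```bash
python3 -m pendant '[[[0,1.5,-10],[0,0,0],10],[[0,1.5,-20],[0,0.02,0],10],[[0,1.5,-28],[0,0.04,0],10],[[0,1.5,-33],[0.0,0.04,0],10],[[0,1.5,-34],[0,0.04,0],10],[[0,1.5,-34],[0,0.04,0],10]]'
python3 st.py
python3 -m pendant '[[[0,0,-1],[0,0,0],10],[[0,0,-2],[0,0,0],10],[[0,0,-3],[0,0,0],10],[[0,0,-3],[0,0,0],10]]'
python3 st.py
```

```text
time: 6.9
eef_pos: [0.433, 0.0428, 0.072]
ee_rot: [0.06, 0.719, -0.063, 0.69]
force: [-0.2, -0.7, -0.5]
width: 0.0229
6.9 tcp [433.   42.8  72. ] fwd [ 0.984 -0.174 -0.04 ] yaw -0.1752 pitchdown 0.0403 roll -0.0073 F [-0.2 -0.7 -0.5] w 0.0229 q [-0.29  0.36  0.12  2.22 -0.09  0.61  1.29]
lip [550.6  21.6   7.7] org [509.   28.9   9.4]
time: 7.3
eef_pos: [0.4332, 0.043, 0.0694]
ee_rot: [0.06, 0.718, -0.063, 0.69]
force: [-0.1, 0.3, -1.9]
width: 0.0232
7.3 tcp [433.2  43.   69.4] fwd [ 0.984 -0.174 -0.039] yaw -0.1748 pitchdown 0.0393 roll -0.0068 F [-0.1  0.3 -1.9] w 0.0232 q [-0.29  0.36  0.12  2.22 -0.09  0.6   1.29]
lip [550.9  21.8   5.2] org [509.2  29.2   6.9]
```

```bash
python3 -m pendant '[[[0,0,-0.5],[0.007,0,0],10],[[0,0,-1],[0.007,0,0],10],[[0,0,-1.5],[0.007,0,0],10],[[0,0,-1.5],[0.007,0,0],10]]'
python3 st.py
```

```text
time: 7.7
eef_pos: [0.433, 0.0429, 0.068]
ee_rot: [0.063, 0.719, -0.06, 0.69]
force: [-2.3, -0.1, 1.7]
width: 0.0229
7.7 tcp [433.   42.9  68. ] fwd [ 0.984 -0.174 -0.041] yaw -0.1748 pitchdown 0.041 roll 0.0 F [-2.3 -0.1  1.7] w 0.0229 q [-0.28  0.36  0.12  2.22 -0.1   0.6   1.31]
lip [550.6  22.2   3.6] org [509.   29.5   5.4]
```

```bash
python3 -m pendant '[[[4,0,0],[0,0,0],10],[[9,-0.5,0],[0,0,0],10],[[14,-1,0],[0,0,0],10],[[19,-2,0],[0,0,0],10],[[24,-2.8,0],[0,0,0],10],[[29,-3.7,0],[0,0,0],10],[[34,-4.5,0],[0,0,0],10],[[39,-5.4,0],[0,0,0],10],[[44,-6.2,0],[0,0,0],10],[[49,-7.1,0],[0,0,0],10],[[52,-7.6,0],[0,0,0],10]]'
python3 st.py
python3 - <<'E'
from h import *
d=snapshot("top"); save(d,"t6.png",(225,170,385,320),5); d=snapshot("scene"); save(d,"s6.png",(280,160,400,290),5)
E
```

```text
time: 8.8
eef_pos: [0.4851, 0.0353, 0.0678]
ee_rot: [0.063, 0.719, -0.061, 0.689]
force: [-6.3, -0.4, 4.2]
width: 0.0233
8.8 tcp [485.1  35.3  67.8] fwd [ 0.984 -0.174 -0.042] yaw -0.1748 pitchdown 0.0419 roll -0.0002 F [-6.3 -0.4  4.2] w 0.0233 q [-0.25  0.43  0.12  2.11 -0.1   0.65  1.34]
lip [602.7  14.5   3.3] org [561.   21.9   5.1]
```

View pics/s6.png

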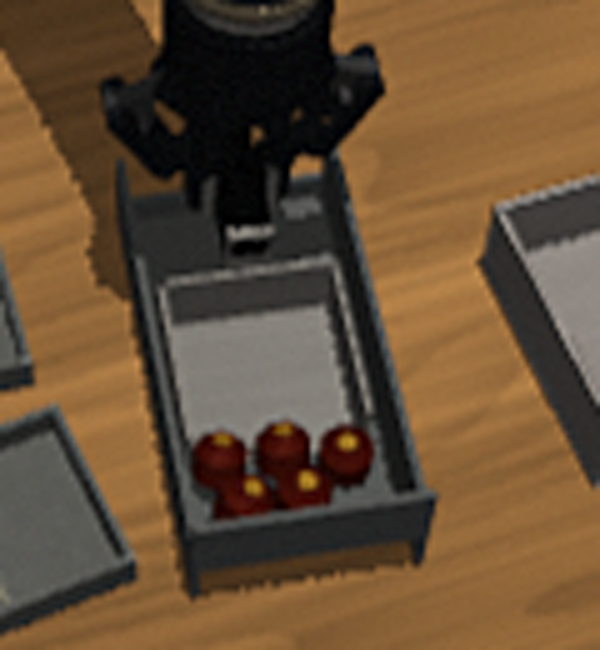

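```bash
python3 -m pendant '[[[3,-0.5,0],[0,0,0],10],[[6,-1,0],[0,0,0],10],[[9,-1.5,0],[0,0,0],10],[[12,-2,0],[0,0,0],10],[[15,-2.5,0],[0,0,0],10],[[18,-3,0],[0,0,0],10],[[20,-3.4,0],[0,0,0],10],[[20,-3.4,0],[0,0,0],10]]'
python3 st.py
python3 - <<'E'
from h import *
d=snapshot("top"); save(d,"t7.png",(225,170,385,320),5); d=snapshot("scene"); save(d,"s7.png",(280,160,400,290),5)
E
```

```text
time: 9.7
eef_pos: [0.5055, 0.032, 0.0678]
ee_rot: [0.063, 0.718, -0.06, 0.69]
force: [-3.3, 0.9, 3.5]
width: 0.0229
9.7 tcp [505.5  32.   67.8] fwd [ 0.984 -0.174 -0.04 ] yaw -0.1746 pitchdown 0.0403 roll 0.0001 F [-3.3  0.9  3.5] w 0.0229 q [-0.24  0.45  0.12  2.07 -0.11  0.67  1.35]
lip [623.2  11.2   3.5] org [581.6  18.6   5.2]
```

View pics/s7.png

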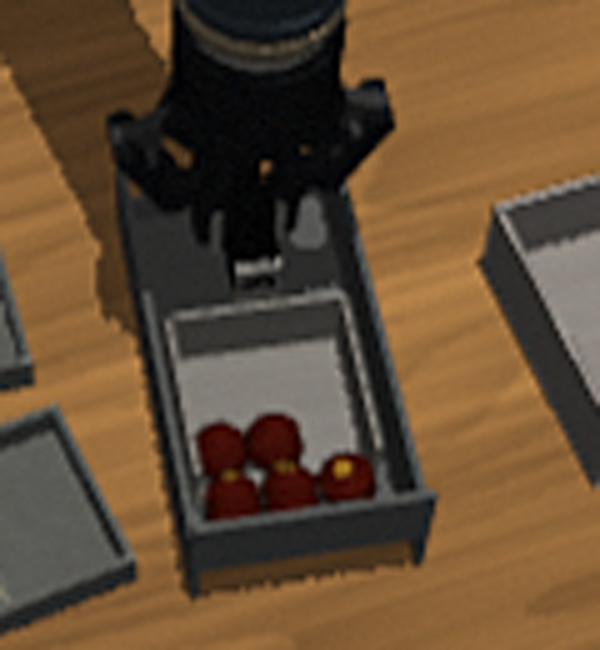

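View pics/t7.png

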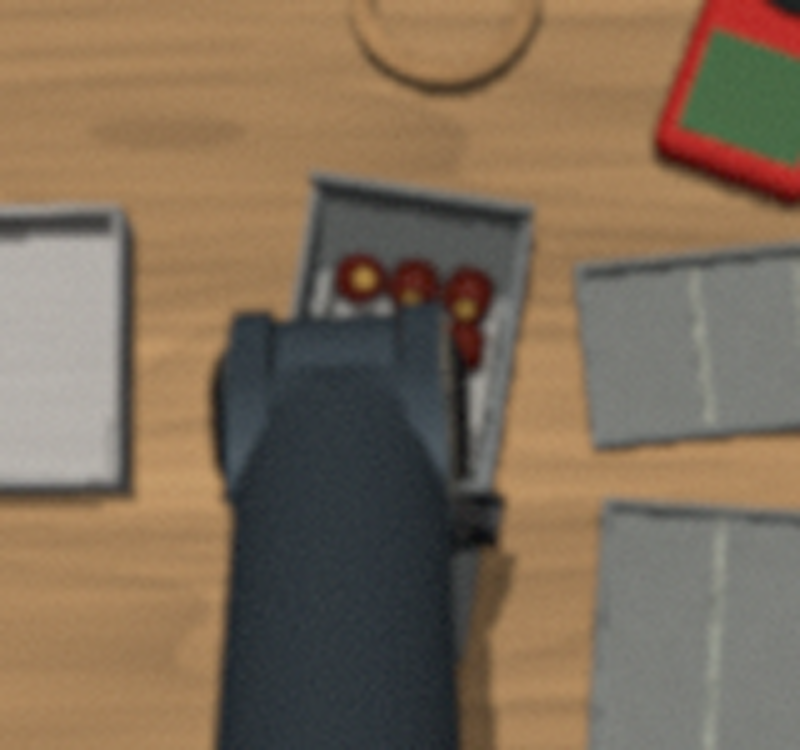

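```bash
python3 -m pendant '[[[2,-0.3,0],[0,0,0],10],[[4,-0.6,0],[0,0,0],10],[[6,-1,0],[0,0,0],10],[[8,-1.3,0],[0,0,0],10],[[10,-1.7,0],[0,0,0],10],[[10,-1.7,0],[0,0,0],10]]'
python3 st.py
python3 - <<'E'
from h import *
d=snapshot("top"); save(d,"t8.png",(225,170,385,320),5); d=snapshot("scene"); save(d,"s8.png",(280,160,400,290),5)
E
```

```text
time: 10.4
eef_pos: [0.5156, 0.0302, 0.0678]
ee_rot: [0.063, 0.718, -0.06, 0.69]
force: [-3.8, 0.7, 1.9]
width: 0.0231
10.4 tcp [515.6  30.2  67.8] fwd [ 0.984 -0.174 -0.04 ] yaw -0.1747 pitchdown 0.0401 roll 0.0001 F [-3.8  0.7  1.9] w 0.0231 q [-0.23  0.46  0.12  2.04 -0.11  0.68  1.36]
lip [633.3   9.5   3.6] org [591.7  16.8   5.3]
```

View pics/s8.png

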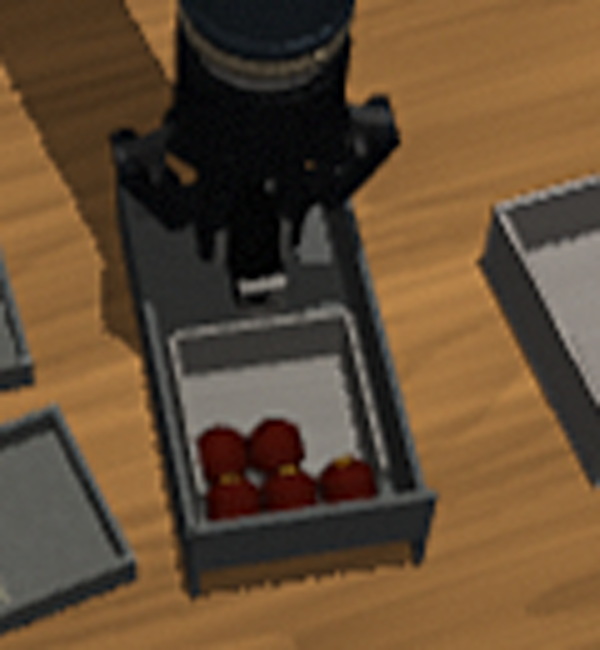

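View pics/t8.png

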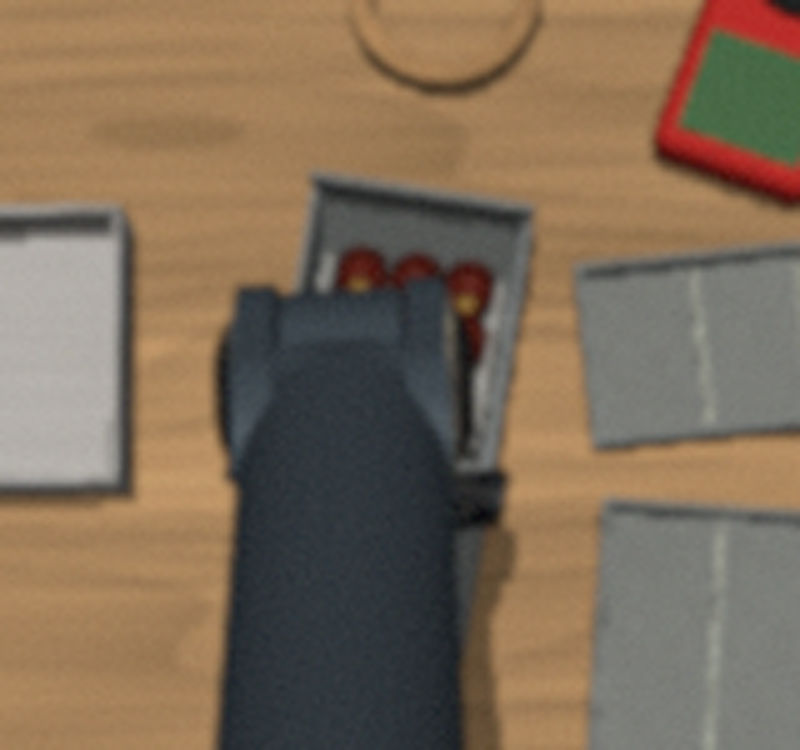

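```bash
python3 -m pendant '[[[1.1,-0.2,-3.5],[-0.012,-0.069,0],10],[[1.6,-0.3,-5.2],[-0.018,-0.104,0],10],[[2.2,-0.4,-7],[-0.024,-0.138,0],10],[[4,-0.7,-9],[-0.032,-0.187,0],10],[[6,-1,-11.4],[-0.041,-0.236,0],10],[[8.6,-1.5,-13.7],[-0.05,-0.285,0],10],[[11,-1.9,-15.5],[-0.058,-0.335,0],10],[[11,-1.9,-15.5],[-0.058,-0.335,0],10],[[11,-1.9,-15.5],[-0.058,-0.335,0],10]]'
python3 st.py
python3 - <<'E'
from h import *
d=snapshot("top"); save(d,"t9.png",(225,170,385,320),5); d=snapshot("scene"); save(d,"s9.png",(280,160,400,290),5)
E
```

```text
time: 11.4
eef_pos: [0.5255, 0.0283, 0.0515]
ee_rot: [0.052, 0.592, -0.07, 0.801]
force: [0.2, -0.4, -4.3]
width: 0.0226
11.4 tcp [525.5  28.3  51.5] fwd [ 0.942 -0.166  0.293] yaw -0.1742 pitchdown -0.2978 roll 0.0009 F [ 0.2 -0.4 -4.3] w 0.0226 q [-0.26  0.42  0.08  2.25  0.34  0.21  0.89]
lip [657.5   5.1  30.6] org [617.7  12.1  18.2]
```

View pics/s9.png

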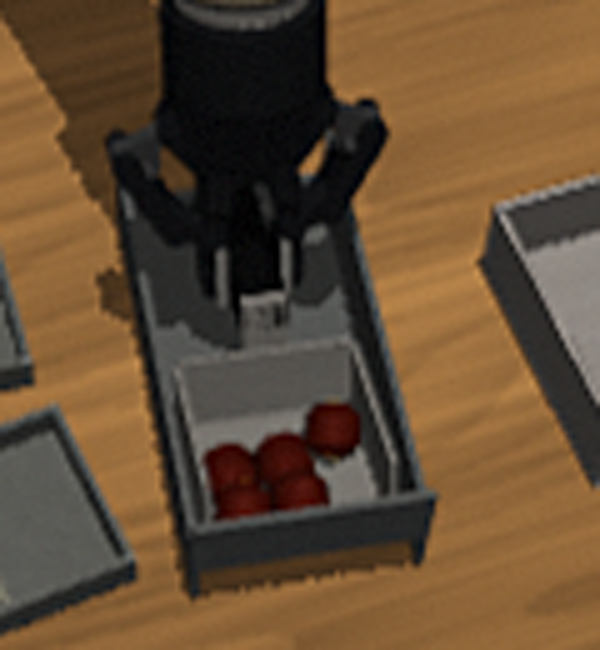

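View pics/t9.png

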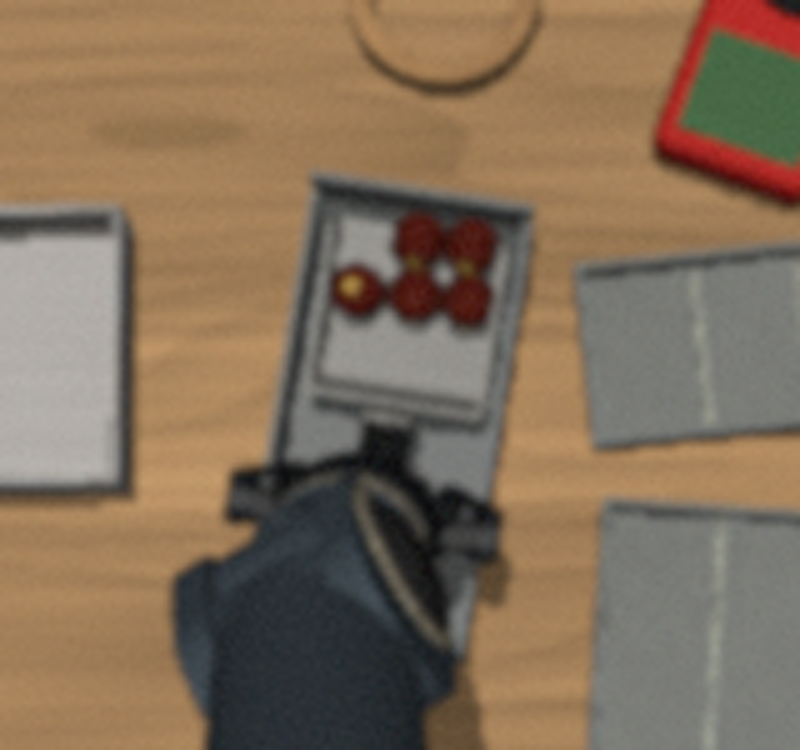

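```bash
python3 -m pendant '[[[0,0,3],[0,0,0],10],[[0,0,8],[0,0,0],10],[[0,0,14],[0,0,0],10],[[0,0,20],[0,0,0],10],[[0,0,26],[-0.01,-0.05,0],10],[[0,0,32],[-0.017,-0.1,0],10],[[0,0,38],[-0.024,-0.14,0],10],[[0,0,44],[-0.024,-0.14,0],10],[[0,0,48],[-0.024,-0.14,0],10]]'
python3 st.py
python3 - <<'E'
from h import *
d=snapshot("top"); save(d,"t10.png",(225,170,385,320),5); d=snapshot("scene"); save(d,"s10.png",(280,160,400,290),5)
E
```

```text
time: 12.4
eef_pos: [0.5259, 0.0288, 0.1014]
ee_rot: [0.047, 0.532, -0.072, 0.842]
force: [-0.4, 0.4, -4.0]
width: 0.0231
12.4 tcp [525.9  28.8 101.4] fwd [ 0.89  -0.156  0.429] yaw -0.1739 pitchdown -0.4433 roll 0.0025 F [-0.4  0.4 -4. ] w 0.0231 q [-0.16  0.3  -0.08  2.3   1.    0.23  0.22]
lip [659.6   5.5 100.1] org [622.   12.1  81.9]
```

View pics/s10.png

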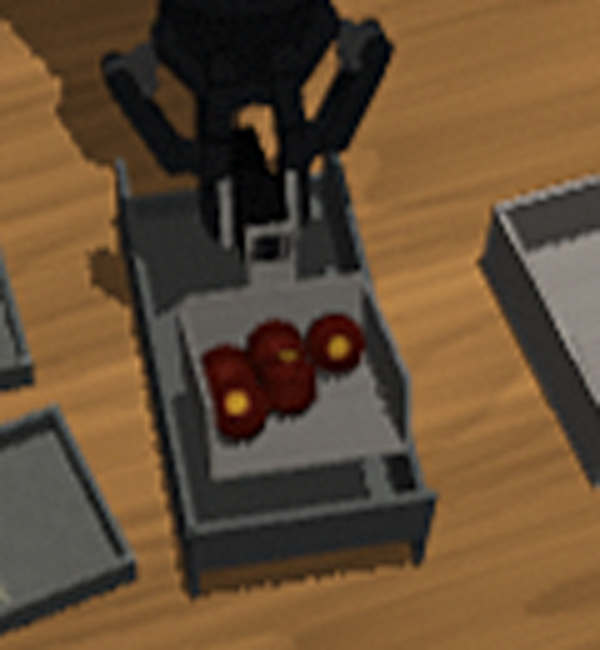

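View pics/t10.png

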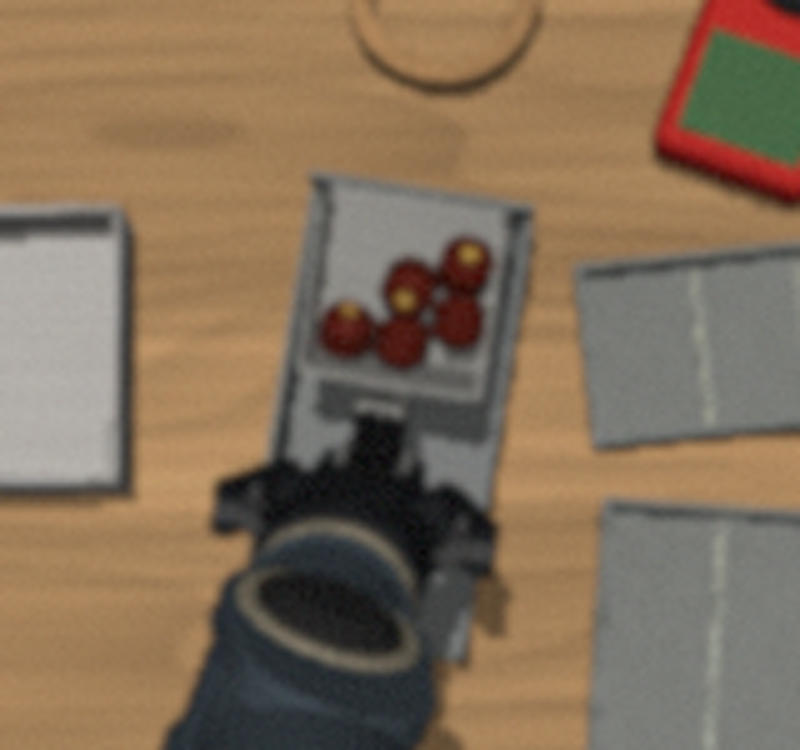

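```bash
python3 -m pendant '[[[0,0,5],[0,0,0],10],[[0,0,15],[0,0,0],10],[[0,0,28],[0,0,0],10],[[0,0,42],[0,0,0],10],[[0,0,56],[0,0,0],10],[[0,0,70],[0,0,0],10],[[0,0,84],[0,0,0],10],[[0,0,98],[0,0,0],10],[[0,0,112],[0,0,0],10],[[0,0,122],[0,0,0],10],[[0,0,125],[0,0,0],10],[[0,0,125],[0,0,0],10]]'
python3 st.py
python3 - <<'E'
from h import *
d=snapshot("top"); save(d,"t11.png",(225,150,385,300),5)
E
```

```text
time: 13.7
eef_pos: [0.5262, 0.0281, 0.2255]
ee_rot: [0.048, 0.533, -0.073, 0.842]
force: [-0.7, -0.0, -3.8]
width: 0.0225
13.7 tcp [526.2  28.1 225.5] fwd [ 0.89  -0.158  0.427] yaw -0.1759 pitchdown -0.4417 roll 0.0018 F [-0.7 -0.  -3.8] w 0.0225 q [ 0.12  0.1  -0.37  2.17  0.44  0.51  0.81]
lip [659.8   4.5 224. ] org [622.1  11.2 205.9]
```

View pics/t11.png

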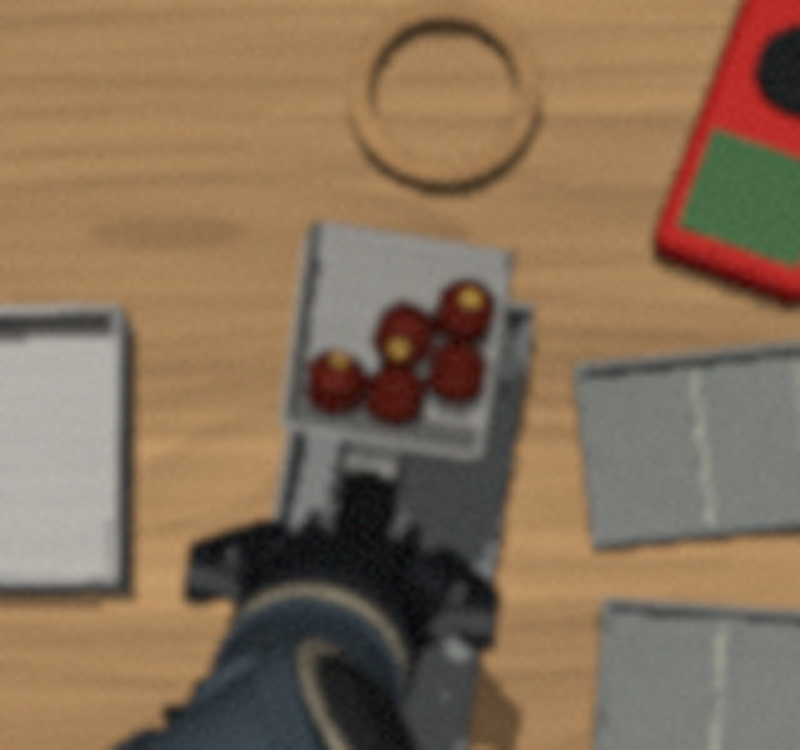

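```bash
python3 -m pendant '[[[0,4,2],[0,0,0.01],10],[[-1,14,5],[0,0,0.025],10],[[-3,30,8],[0,0,0.04],10],[[-5,49,11],[0,0,0.06],10],[[-7,68,14],[0,0,0.08],10],[[-9,87,17],[0,0,0.1],10],[[-11,106,20],[0,0,0.12],10],[[-13,125,20],[0,0,0.14],10],[[-15,144,20],[0,0,0.15],10],[[-17,162,20],[0,0,0.16],10],[[-19,177,20],[0,0,0.17],10],[[-20,187,20],[0,0,0.176],10]]'
python3 -m pendant '[[[0,7,0],[0,0,0],10],[[0,10,0],[0,0,0],10],[[0,10,0],[0,0.05,0],10],[[0,10,0],[0,0.1,0],10],[[0,10,0],[0,0.1,0],10]]'
python3 st.py
python3 - <<'E'
from h import *
d=snapshot("top"); save(d,"t12.png",(155,150,315,300),5)
E
```

```text
time: 14.95
eef_pos: [0.5057, 0.218, 0.2456]
ee_rot: [-0.0, 0.535, 0.003, 0.845]
force: [0.6, 0.3, -4.0]
width: 0.0229
time: 15.45
eef_pos: [0.5079, 0.2246, 0.2458]
ee_rot: [0.001, 0.576, 0.0, 0.817]
force: [0.8, 0.1, -3.4]
width: 0.0232
15.45 tcp [507.9 224.6 245.8] fwd [ 0.942 -0.002  0.336] yaw -0.0023 pitchdown -0.3424 roll 0.0026 F [ 0.8  0.1 -3.4] w 0.0232 q [-0.11  0.19 -0.54  2.    0.44  0.74  0.65]
lip [642.7 224.5 230.8] org [602.9 224.6 216.6]
```

View pics/t12.png

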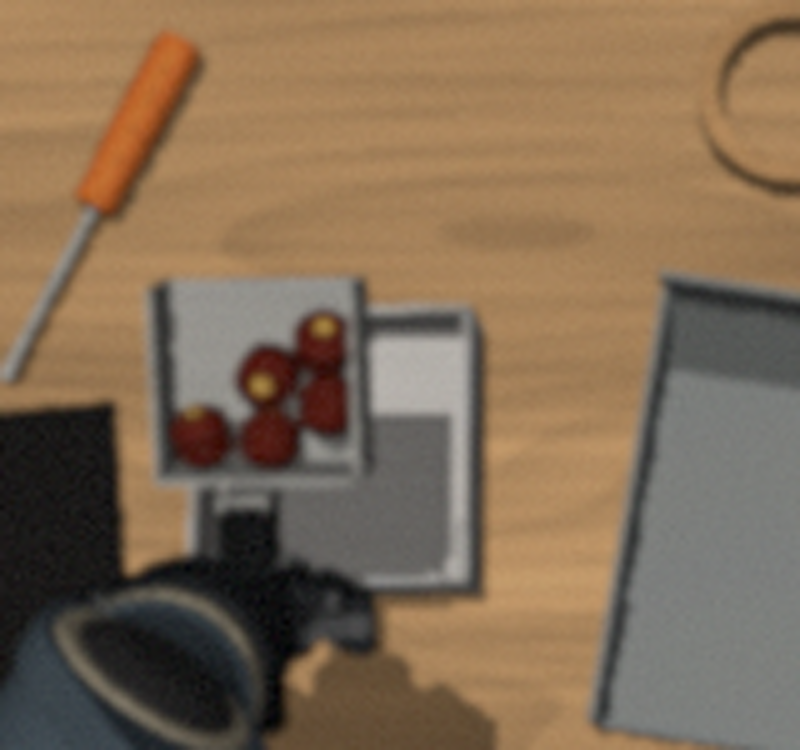

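```bash
python3 -m pendant '[[[-3,0,-6],[0,0.0,0],10],[[-8,0,-18],[0,0.02,0],10],[[-14,0,-32],[0,0.05,0],10],[[-21,0,-46],[0,0.08,0],10],[[-28,0,-60],[0,0.11,0],10],[[-35,0,-74],[0,0.14,0],10],[[-42,0,-88],[0,0.17,0],10],[[-48,0,-101],[0,0.2,0],10],[[-53,0,-112],[0,0.23,0],10],[[-55,0,-117],[0,0.24,0],10],[[-55,0,-117],[0,0.24,0],10]]'
python3 st.py
python3 - <<'E'
from h import *
d=snapshot("scene"); save(d,"s13.png",(340,130,500,290),4)
E
```

```text
time: 16.6
eef_pos: [0.4511, 0.2252, 0.1275]
ee_rot: [0.0, 0.671, 0.001, 0.741]
force: [-0.9, -0.2, -4.3]
width: 0.0229
16.6 tcp [451.1 225.2 127.5] fwd [0.995 0.001 0.1  ] yaw 0.0007 pitchdown -0.0998 roll 0.0019 F [-0.9 -0.2 -4.3] w 0.0229 q [-0.12  0.36 -0.55  2.08  0.38  0.7   0.65]
lip [578.4 225.4  80.6] org [536.3 225.4  76.4]
```

View pics/s13.png

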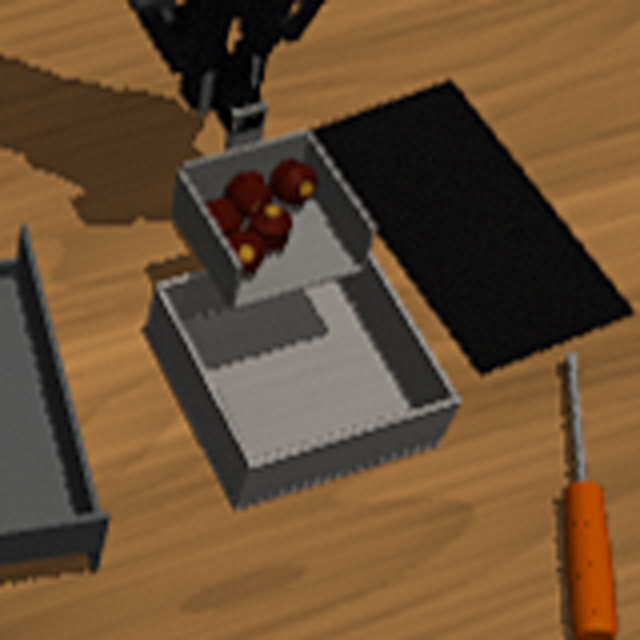

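```bash
python3 -m pendant '[[[7,0,6.5],[0,0.1,0],10],[[16,0,17.5],[0,0.25,0],10],[[22,0,22.5],[0,0.32,0],10],[[28,0,27.5],[0,0.4,0],10],[[34,0,32],[0,0.47,0],10],[[41,0,36],[0,0.55,0],10],[[49,0,39.5],[0,0.62,0],10],[[57,0,42.5],[0,0.7,0],10],[[65,0,45.5],[0,0.78,0],10],[[73,0,48],[0,0.85,0],10],[[92,0,50.5],[0,1.0,0],10],[[92,0,50.5],[0,1.0,0],10]]'
python3 st.py
python3 - <<'E'
from h import *
d=snapshot("scene"); save(d,"s14.png",(340,130,500,290),4)
E
```

```text
time: 17.85
eef_pos: [0.5468, 0.2234, 0.1717]
ee_rot: [0.003, 0.945, -0.002, 0.328]
force: [-0.2, -1.6, -4.0]
width: 0.0229
17.85 tcp [546.8 223.4 171.7] fwd [ 0.619 -0.005 -0.785] yaw -0.0088 pitchdown 0.9027 roll -0.0014 F [-0.2 -1.6 -4. ] w 0.0229 q [-0.03  0.92 -0.57  1.27 -0.01  1.84  0.97]
lip [575.8 223.   39.1] org [549.6 223.3  72.3]
```

View pics/s14.png

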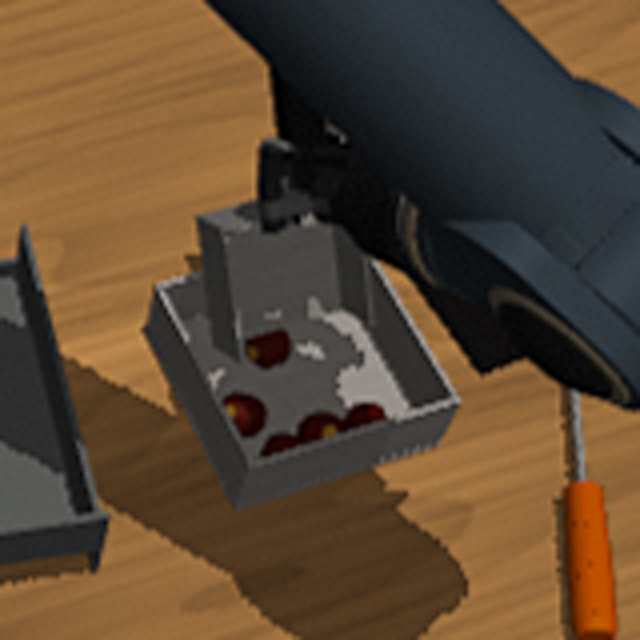

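```bash
python3 -m pendant '[[[0,0,10],[0,0,0],10],[[0,0,30],[0,0,0],10],[[0,0,60],[0,0,0],10],[[0,0,90],[0,0,0],10],[[-10,10,110],[0,-0.12,0],10],[[-20,20,120],[0,-0.25,0],10],[[-30,35,120],[0,-0.38,0],10],[[-40,60,120],[0,-0.5,0],10],[[-50,85,120],[0,-0.63,0],10],[[-60,110,110],[0,-0.76,0],10],[[-67,140,100],[0,-0.89,0],10],[[-67,165,95],[0,-0.9,0],10]]'
python3 st.py
python3 - <<'E'
from h import *
d=snapshot("scene"); save(d,"s15.png",(290,110,530,300),3)
d=snapshot("top"); save(d,"t15.png",(120,170,280,320),4)
E
```

```text
time: 19.1
eef_pos: [0.4686, 0.3935, 0.2792]
ee_rot: [-0.002, 0.704, 0.005, 0.71]
force: [0.2, 0.5, -1.2]
width: 0.0229
19.1 tcp [468.6 393.5 279.2] fwd [1.    0.01  0.008] yaw 0.0097 pitchdown -0.0077 roll 0.0042 F [ 0.2  0.5 -1.2] w 0.0229 q [-0.3   0.4  -0.63  1.63  0.26  1.18  0.59]
lip [591.  394.9 220.7] org [548.7 394.5 220.4]
```

View pics/s15.png

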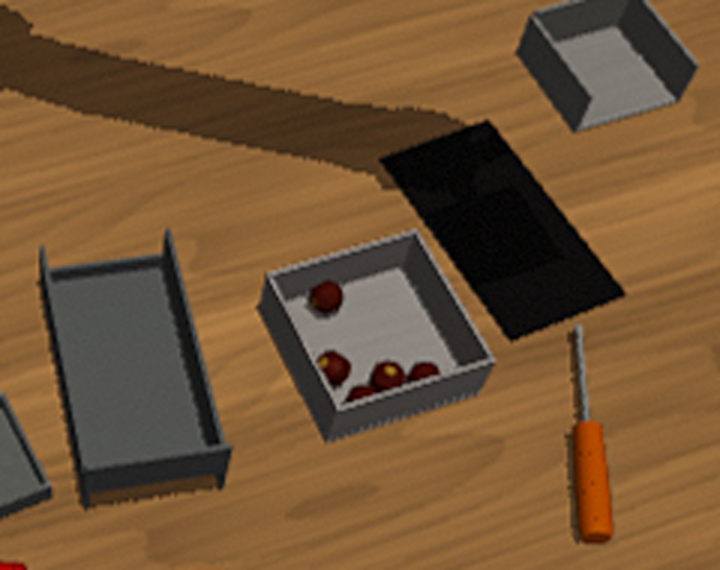

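View pics/t15.png

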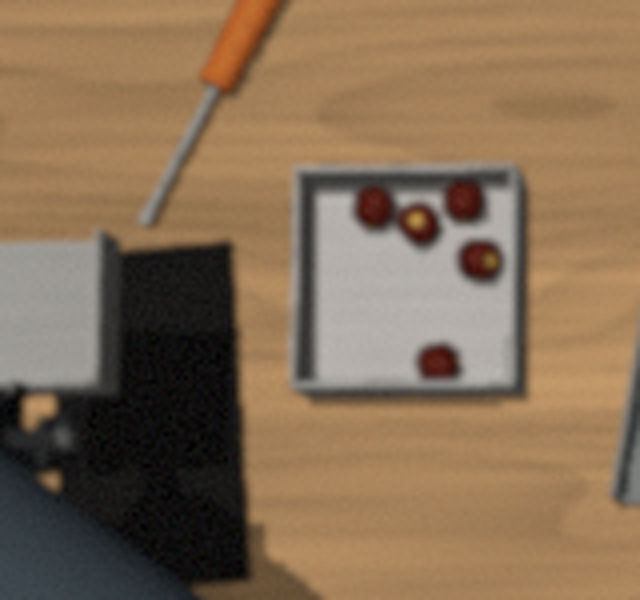

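```bash
python3 -m pendant '[[[-4,1,-30],[-0.004,0.0077,0],10],[[-9,3,-70],[-0.004,0.0077,0],10],[[-13,4,-110],[-0.004,0.0077,0],10],[[-13,4,-150],[-0.004,0.0077,0],10],[[-13,4,-180],[-0.004,0.0077,0],10],[[-13,4,-200],[-0.004,0.0077,0],10],[[-13,4,-209],[-0.004,0.0077,0],10],[[-13,4,-213],[-0.004,0.0077,0],10],[[-13,4,-213],[-0.004,0.0077,0],10]]'
python3 st.py
```

```text
time: 20.1
eef_pos: [0.4641, 0.3948, 0.0631]
ee_rot: [-0.0, 0.708, -0.0, 0.706]
force: [0.5, -0.6, -1.4]
width: 0.0228
20.1 tcp [464.1 394.8  63.1] fwd [ 1.     0.    -0.003] yaw 0.0002 pitchdown 0.0035 roll -0.0004 F [ 0.5 -0.6 -1.4] w 0.0228 q [-0.39  0.63 -0.53  1.82  0.42  0.8   0.44]
lip [585.9 394.8   3.3] org [543.6 394.8   3.5]
```

```bash
python3 -m pendant '[[[0,0,-0.7],[0,0,0],10],[[0,0,-0.7],[0,0,0],40],[[0,0,-0.7],[0,0,0],85],[[0,0,-0.7],[0,0,0],85],[[0,0,-0.7],[0,0,0],85],[[0,0,-0.7],[0,0,0],85],[[0,0,10],[0,0,0],85],[[0,0,40],[0,0,0],85],[[0,0,80],[0,0,0],85],[[0,0,120],[0,0,0],85],[[0,0,160],[0,0,0],85],[[0,0,200],[0,0,0],85]]'
python3 st.py
python3 - <<'E'
from h import *
d=snapshot("wrist"); save(d,"w16.png"); d=snapshot("top"); save(d,"t16.png",(320,180,520,340),4); np.savez("t16.npz",**d)
E
```

```text
time: 21.3
eef_pos: [0.4629, 0.3944, 0.2634]
ee_rot: [-0.001, 0.709, 0.0, 0.705]
force: [1.3, 1.3, -0.4]
width: 0.0848
21.3 tcp [462.9 394.4 263.4] fwd [ 1.     0.001 -0.006] yaw 0.0012 pitchdown 0.0058 roll -0.0012 F [ 1.3  1.3 -0.4] w 0.0848 q [-0.31  0.42 -0.63  1.65  0.26  1.17  0.57]
lip [584.5 394.4 203.3] org [542.2 394.4 203.5]
```

View pics/w16.png

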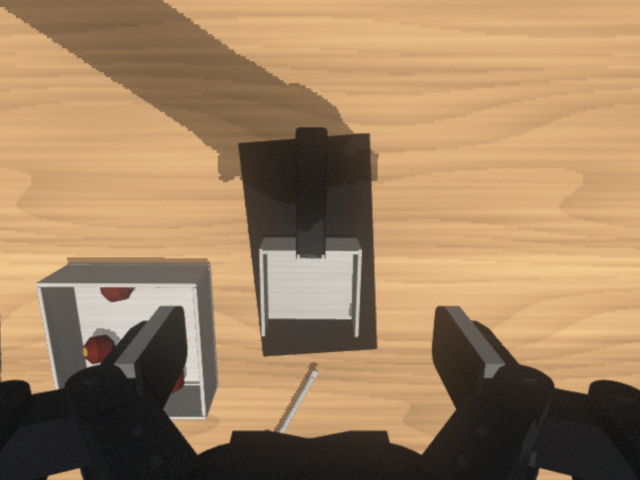

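View pics/t16.png

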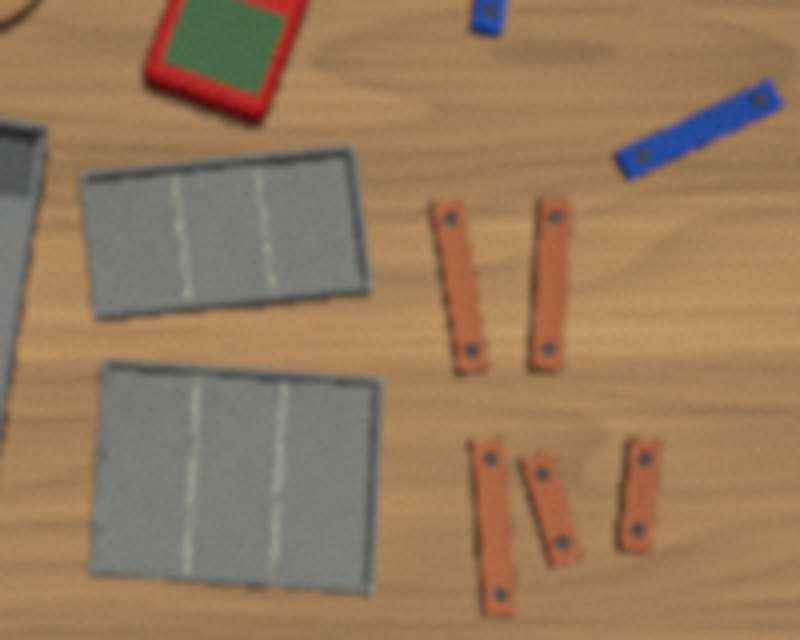

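```bash
cat > bars.py <<'E'
from h import *
def bars(d,pr=True):
    hsv=cv2.cvtColor(d["pixels"],cv2.COLOR_RGB2HSV)
    m=((hsv[...,0]<13)&(hsv[...,1]>100)&(hsv[...,2]>90)).astype(np.uint8)
    m=cv2.morphologyEx(m,cv2.MORPH_CLOSE,np.ones((3,3)))
    m[:, :330]=0
    out=[]
    cs,_=cv2.findContours(m,cv2.RETR_EXTERNAL,cv2.CHAIN_APPROX_NONE)
    for c in cs:
        if cv2.contourArea(c)<120: continue
        (u,v),_,_=cv2.minAreaRect(c)
        w=ray(d,c[:,0,:],.015)[:,:2]*1e3
        (cx,cy),(a,b),ang=cv2.minAreaRect(w.astype(np.float32))
        if a<b: a,b,ang=b,a,ang+90
        ang=(ang+90)%180-90
        out.append((cx,cy,a,b,ang)); 
        if pr: print("px",round(u),round(v),"xy",round(cx,1),round(cy,1),"LxW",round(a),round(b),"ang",round(ang,1))
    return out
E
python3 - <<'E'
from bars import *
d=np.load("t16.npz"); bars(d)
c=lambda x,y:(320+x/4-.375,180+y/4-.375)
for n,P in dict(S=((80,174),(353,147),(370,292),(97,319)),L=((105,360),(382,378),(372,594),(91,574))).items():
    X=np.array([ray(d,c(*q),.022)[0]*1e3 for q in P]); print(n,np.round(X[:,:2],1).tolist(),np.round(X.mean(0),1), [round(np.linalg.norm(X[i]-X[i-1])) for i in range(4)])
    for a,b in ((X[0],X[1]),(X[3],X[2])): v=a-b; print(" yaw",np.degrees(np.arctan2(-v[0],v[1])))
    for a,b in ((X[0],X[3]),(X[1],X[2])): v=a-b; print(" yaw",np.degrees(np.arctan2(v[1],v[0])))
E
```

```text
px 457 307 xy 423.0 -358.8 LxW 70 22 ang 13.2
px 479 303 xy 430.6 -414.0 LxW 69 22 ang -8.9
px 443 311 xy 413.1 -322.8 LxW 109 21 ang 1.3
px 435 251 xy 564.3 -309.2 LxW 110 21 ang 6.3
px 457 251 xy 564.3 -365.7 LxW 111 21 ang -5.7
px 382 173 xy 770.4 -182.3 LxW 189 88 ang -21.5
S [[638.0, -71.0], [652.5, -244.3], [559.5, -251.4], [545.1, -79.8]] [ 598.8 -161.6   22. ] [93, 174, 93, 172]
 yaw 4.765100250620647
 yaw 4.789726905257834
 yaw 5.395720270078902
 yaw 4.352994689468049
L [[519.2, -84.2], [505.2, -256.7], [371.9, -245.2], [386.4, -72.6]] [ 445.7 -164.7   22. ] [133, 173, 134, 173]
 yaw -4.627395694922356
 yaw -4.811028961982176
 yaw -4.983069703662111
 yaw -4.929907819000337
```

```bash
python3 -m pendant '[[[3,-20,0],[0,0,0],85],[[9,-64,0],[0,0,0],85],[[15,-108,0],[0,0,0],85],[[22,-152,0],[0,0,0],80],[[28,-196,0],[0,0,0],70],[[34,-240,0],[0,0,0.02],60],[[41,-284,0],[0,0,0.04],60],[[47,-328,0],[0,0,0.06],60],[[53,-372,0],[0,0,0.08],60],[[60,-416,0],[0,0,0.09],60],[[66,-460,0],[0,0,0.1],60],[[72,-504,0],[0,0,0.11],60]]'
python3 st.py
```

```text
time: 22.6
eef_pos: [0.5349, -0.1113, 0.2611]
ee_rot: [-0.04, 0.708, 0.039, 0.704]
force: [-0.1, -0.1, -1.0]
width: 0.0599
22.6 tcp [ 534.9 -111.3  261.1] fwd [ 0.994  0.111 -0.006] yaw 0.1115 pitchdown 0.0061 roll -0.0018 F [-0.1 -0.1 -1. ] w 0.0599 q [ 0.5   0.28 -0.46  1.8   0.14  1.1   1.67]
lip [655.8 -97.8 200.9] org [ 613.8 -102.5  201.2]
```

```bash
python3 -m pendant '[[[7,-45,-10],[0,-0.006,0],60],[[14,-90,-20],[0,-0.006,0],60],[[20,-135,-40],[0,-0.006,0],60],[[26,-175,-70],[0,-0.006,0],60],[[29.4,-198,-110],[0,-0.006,0],60],[[29.4,-198,-110],[0,-0.006,0],60],[[29.4,-198,-110],[0,-0.006,0],60]]'
python3 st.py
python3 - <<'E'
from h import *
d=snapshot("wrist"); save(d,"w17.png"); np.savez("w17.npz",**d)
E
```

```text
time: 23.3
eef_pos: [0.5642, -0.307, 0.15]
ee_rot: [-0.039, 0.707, 0.039, 0.705]
force: [1.3, 0.3, 1.6]
width: 0.06
23.3 tcp [ 564.2 -307.   150. ] fwd [ 0.994  0.11  -0.002] yaw 0.1105 pitchdown 0.0018 roll -0.0001 F [1.3 0.3 1.6] w 0.06 q [ 0.68  0.53 -0.35  1.69  0.22  0.95  1.93]
lip [ 685.3 -293.5   90.4] org [ 643.3 -298.2   90.5]
```

View pics/w17.png

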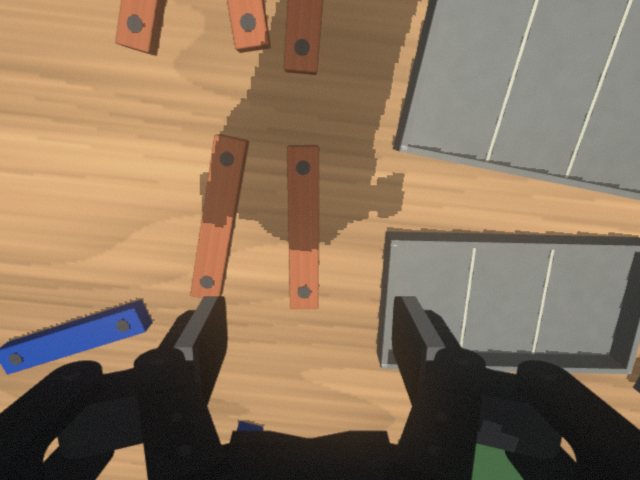

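Run:
```python
from h import *
d=np.load("w17.npz")
for q in ((303.5,146),(304.5,308),(303,226)): print(np.round(ray(d,q,.015)*1e3,1))
# tray corners
for q in ((387,232),(382,367),(402,149),(430,2)): print("tray",np.round(ray(d,q,.022)*1e3,1))
```

```text
[[ 511.1 -316.6   15. ]]
[[ 619.2 -304.2   15. ]]
[[ 561.6 -311.5   15. ]]
tray [[ 557.8 -258.3   22. ]]
tray [[ 654.5 -246.    22. ]]
tray [[ 505.9 -257.7   22. ]]
tray [[ 426.3 -256.    22. ]]
```

```bash
python3 -m pendant '[[[0.8,-2.5,-40],[0,0,0],60],[[0.8,-2.5,-80],[0,0,0],60],[[0.8,-2.5,-115],[0,0,0],60],[[0.8,-2.5,-130],[0,0,0],60],[[0.8,-2.5,-133],[0,0,0],60],[[0.8,-2.5,-133.5],[0,0,0],60],[[0.8,-2.5,-133.5],[0,0,0],30],[[0.8,-2.5,-133.5],[0,0,0],5],[[0.8,-2.5,-133.5],[0,0,0],5],[[0.8,-2.5,-133.5],[0,0,0],5],[[0.8,-2.5,-133.5],[0,0,0],5],[[0.8,-2.5,-133.5],[0,0,0],5]]'
python3 st.py
```

```text
time: 24.55
eef_pos: [0.5663, -0.3107, 0.0191]
ee_rot: [-0.04, 0.705, 0.038, 0.707]
force: [-1.3, 0.6, 5.7]
width: 0.0183
24.55 tcp [ 566.3 -310.7   19.1] fwd [0.994 0.11  0.001] yaw 0.1106 pitchdown -0.0015 roll -0.0039 F [-1.3  0.6  5.7] w 0.0183 q [ 0.65  0.7  -0.3   1.76  0.29  0.72  1.87]
lip [ 687.6 -297.4  -40.2] org [ 645.6 -302.1  -40.2]
```

```bash
python3 -m pendant '[[[0,0,15],[0,0,0],5],[[0,0,50],[0,0,0],5],[[-15,25,85],[0,0,-0.03],5],[[-38,65,85],[0,0,-0.06],5],[[-61,105,85],[0,0,-0.1],5],[[-84,145,85],[0,0,-0.15],5],[[-106,175,85],[0,0,-0.195],5],[[-116,191,85],[0,0,-0.195],5],[[-116,191,70],[0,0,-0.195],5],[[-116,191,60],[0,0,-0.195],5],[[-116,191,60],[0,0,-0.195],5]]'
python3 st.py
python3 - <<'E'
from h import *
d=snapshot("wrist"); save(d,"w18.png"); np.savez("w18.npz",**d)
d=snapshot("scene"); save(d,"s18.png",(180,170,340,300),5)
E
```

```text
time: 25.65
eef_pos: [0.4489, -0.1196, 0.0764]
ee_rot: [0.029, 0.707, -0.031, 0.706]
force: [0.3, -0.1, -2.6]
width: 0.0185
25.65 tcp [ 448.9 -119.6   76.4] fwd [ 0.996 -0.085 -0.003] yaw -0.0849 pitchdown 0.0025 roll -0.0022 F [ 0.3 -0.1 -2.6] w 0.0185 q [ 0.44  0.39 -0.33  2.16  0.22  0.62  1.44]
lip [ 570.3 -130.1   16.7] org [ 528.2 -126.5   16.8]
```

View pics/w18.png

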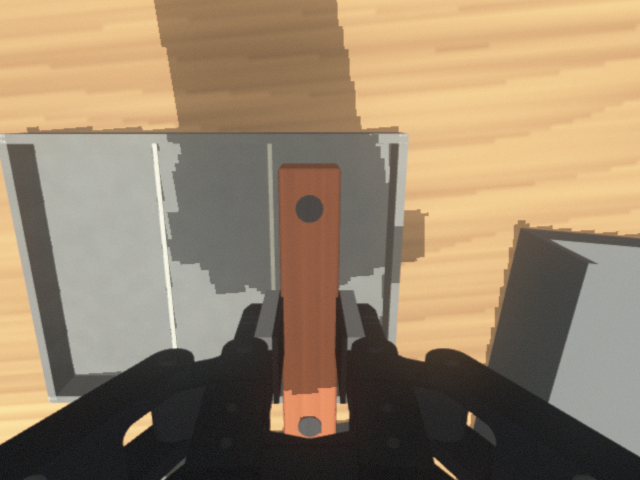

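View pics/s18.png

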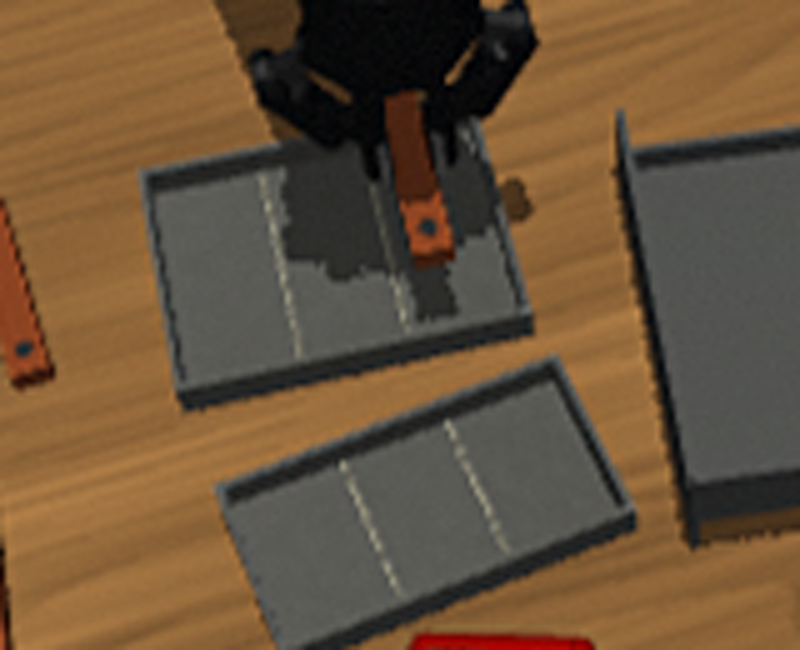

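Run:
```python
from h import *
d=np.load("w18.npz")
X=ray(d,((405,133),(2,135),(52,401),(395,340)),.022)*1e3
t=np.radians(-4.8); c=np.array([445.7,-164.7]); ex=np.array([np.cos(t),np.sin(t)]); ey=np.array([-ex[1],ex[0]])
for x in X: print(np.round(x,1), "tray", np.round([(x[:2]-c)@ex,(x[:2]-c)@ey],1))
print("bar",[ (lambda x:(np.round(x,1),np.round([(x[:2]-c)@ex,(x[:2]-c)@ey],1)))(ray(d,q,.0724)[0]*1e3) for q in ((310,164),(310,435))])
```

```text
[388.3 -74.2  22. ] tray [-64.7  85.3]
[ 374.8 -244.4   22. ] tray [-63.9 -85.4]
[ 506.2 -256.5   22. ] tray [ 68.  -86.4]
[485.8 -81.2  22. ] tray [33.  86.6]
bar [(array([ 392.7, -114.8,   72.4]), array([-57. ,  45.3])), (array([ 493.9, -123.3,   72.4]), array([44.5, 45.3]))]
```

```bash
python3 -m pendant '[[[1,0,-10],[0,0,0],5],[[3,0,-30],[0,0,0],5],[[3,0,-44],[0,0,0],5],[[3,0,-50],[0,0,0],5],[[3,0,-53],[0,0,0],5],[[3,0,-53],[0,0,0],5],[[3,0,-53],[0,0,0],30],[[3,0,-53],[0,0,0],30],[[3,0,-53],[0,0,0],30],[[3,0,-40],[0,0,0],30],[[3,0,0],[0,0,0],40],[[3,0,40],[0,0,0],60]]'
python3 st.py
python3 - <<'E'
from bars import *
d=snapshot("wrist"); save(d,"w19.png");
d=snapshot("top"); bars(d)
E
```

```text
time: 26.95
eef_pos: [0.4519, -0.1188, 0.1189]
ee_rot: [0.029, 0.707, -0.03, 0.706]
force: [0.9, -0.1, 0.2]
width: 0.0532
26.95 tcp [ 451.9 -118.8  118.9] fwd [ 0.996 -0.084 -0.002] yaw -0.0837 pitchdown 0.0016 roll -0.0018 F [ 0.9 -0.1  0.2] w 0.0532 q [ 0.48  0.33 -0.37  2.12  0.18  0.72  1.48]
lip [ 573.4 -129.1   59.3] org [ 531.2 -125.6   59.4]
px 457 307 xy 423.6 -358.9 LxW 68 22 ang 13.8
px 443 312 xy 412.1 -322.9 LxW 107 22 ang 1.3
px 479 303 xy 430.9 -414.0 LxW 70 23 ang -9.5
px 457 251 xy 564.4 -365.5 LxW 111 21 ang -6.4
px 382 173 xy 770.6 -182.5 LxW 188 88 ang -21.5
```

View pics/w19.png

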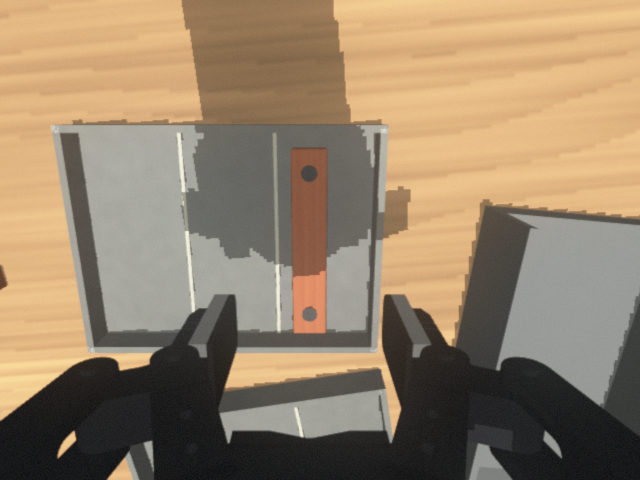

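```bash
python3 -m pendant '[[[15,-33,20],[0,0,0],60],[[35,-76,20],[0,0,0],60],[[55,-120,20],[0,0,-0.01],60],[[75,-164,20],[0,0,-0.021],60],[[95,-208,0],[0,0,-0.021],60],[[112.5,-246.8,-20],[0,0,-0.021],60],[[112.5,-246.8,-50],[0,0,-0.021],60],[[112.5,-246.8,-80],[0,0,-0.021],60],[[112.5,-246.8,-96],[0,0,-0.021],60],[[112.5,-246.8,-100],[0,0,-0.021],60],[[112.5,-246.8,-100],[0,0,-0.021],60]]'
python3 st.py
python3 -m pendant '[[[0,0,0],[0,0,0],30],[[0,0,0],[0,0,0],5],[[0,0,0],[0,0,0],5],[[0,0,0],[0,0,0],5],[[0,0,0],[0,0,0],5],[[0,0,0],[0,0,0],5]]'
python3 st.py
```

```text
time: 28.15
eef_pos: [0.5651, -0.3656, 0.0177]
ee_rot: [0.036, 0.706, -0.038, 0.706]
force: [0.8, -0.1, 0.5]
width: 0.0601
28.15 tcp [ 565.1 -365.6   17.7] fwd [ 0.995 -0.105 -0.   ] yaw -0.1047 pitchdown 0.0002 roll -0.0022 F [ 0.8 -0.1  0.5] w 0.0601 q [ 0.68  0.72 -0.24  1.69  0.24  0.75  1.78]
lip [ 686.4 -378.5  -41.7] org [ 644.3 -374.1  -41.7]
time: 28.75
eef_pos: [0.5658, -0.3665, 0.0192]
ee_rot: [0.036, 0.706, -0.039, 0.707]
force: [-0.4, -0.2, 6.6]
width: 0.0186
28.75 tcp [ 565.8 -366.5   19.2] fwd [ 0.994 -0.105  0.002] yaw -0.1052 pitchdown -0.0019 roll -0.0037 F [-0.4 -0.2  6.6] w 0.0186 q [ 0.68  0.72 -0.24  1.69  0.24  0.75  1.78]
lip [ 687.2 -379.6  -40. ] org [ 645.1 -375.1  -40.1]
```

```bash
python3 -m pendant '[[[0,0,15],[0,0,0],5],[[0,0,50],[0,0,0],5],[[-15,25,75],[0,0,0],5],[[-38,65,75],[0,0,0.01],5],[[-61,105,75],[0,0,0.021],5],[[-84,145,75],[0,0,0.021],5],[[-106,182,75],[0,0,0.021],5],[[-118,201,75],[0,0,0.021],5],[[-118,201,50],[0,0,0.021],5],[[-118,201,30],[0,0,0.021],5],[[-118,201,30],[0,0,0.021],5]]'
python3 st.py
python3 - <<'E'
from h import *
d=snapshot("wrist"); save(d,"w20.png"); np.savez("w20.npz",**d)
E
```

```text
time: 29.85
eef_pos: [0.4449, -0.1642, 0.0461]
ee_rot: [0.029, 0.708, -0.03, 0.705]
force: [-0.5, 0.3, -2.6]
width: 0.018
29.85 tcp [ 444.9 -164.2   46.1] fwd [ 0.996 -0.083 -0.005] yaw -0.0836 pitchdown 0.005 roll -0.0015 F [-0.5  0.3 -2.6] w 0.018 q [ 0.5   0.46 -0.29  2.15  0.24  0.57  1.52]
lip [ 566.2 -174.5  -13.9] org [ 524.1 -170.9  -13.7]
```

View pics/w20.png

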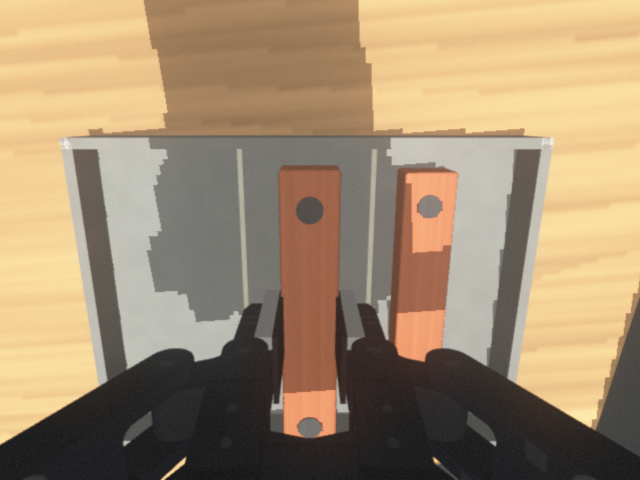

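```bash
python3 -m pendant '[[[3,0,-8],[0,-0.003,0],5],[[3,0,-15],[0,-0.003,0],5],[[3,0,-20],[0,-0.003,0],5],[[3,0,-22.6],[0,-0.003,0],5],[[3,0,-22.6],[0,-0.003,0],5],[[3,0,-22.6],[0,-0.003,0],28],[[3,0,-22.6],[0,-0.003,0],30],[[3,0,-22.6],[0,-0.003,0],30],[[3,0,-10],[0,0,0],30],[[3,0,30],[0,0,0],40],[[3,-20,70],[0,0,0],40],[[0,-60,75],[0,0,0],40]]'
python3 st.py
python3 - <<'E'
from bars import *
d=snapshot("wrist"); save(d,"w21.png");
d=snapshot("top"); bars(d)
E
```

```text
time: 31.1
eef_pos: [0.4509, -0.2235, 0.1274]
ee_rot: [0.026, 0.703, -0.029, 0.71]
force: [1.5, -1.1, 0.4]
width: 0.0403
31.1 tcp [ 450.9 -223.5  127.4] fwd [ 0.997 -0.077  0.009] yaw -0.0774 pitchdown -0.0092 roll -0.0042 F [ 1.5 -1.1  0.4] w 0.0403 q [ 0.65  0.35 -0.33  2.05  0.17  0.76  1.71]
lip [ 573.1 -233.3   69.1] org [ 530.9 -230.    68.7]
px 479 303 xy 430.6 -413.8 LxW 69 22 ang -8.9
px 378 298 xy 449.0 -163.9 LxW 108 20 ang -4.0
px 360 297 xy 452.1 -118.2 LxW 108 20 ang -4.7
px 382 173 xy 769.8 -182.0 LxW 190 88 ang -21.7
```

View pics/w21.png

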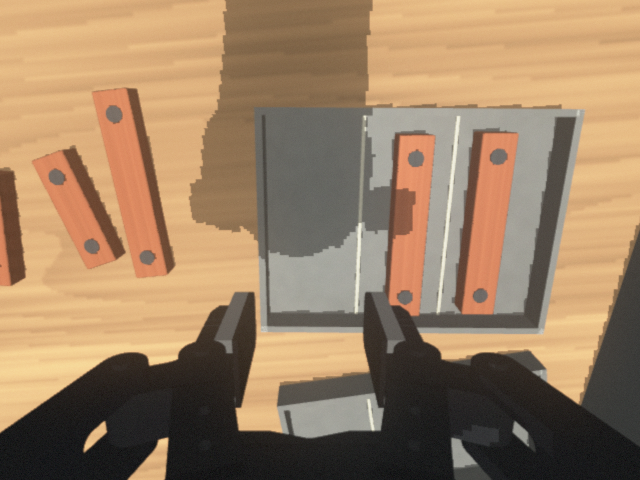

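Run:
```python
from h import *
d=snapshot("wrist"); save(d,"w22.png"); hsv=cv2.cvtColor(d["pixels"],cv2.COLOR_RGB2HSV)
m=((hsv[...,0]<13)&(hsv[...,1]>110)&(hsv[...,2]>60)).astype(np.uint8); m[:,250:]=0
m=cv2.morphologyEx(m,cv2.MORPH_CLOSE,np.ones((9,9)))
for c in cv2.findContours(m,0,1)[0]:
    if cv2.contourArea(c)<800: continue
    r=cv2.minAreaRect(ray(d,c[:,0],.015)[:,:2].astype(np.float32)*1e3); print(np.round(r[0],1),np.round(r[1],1),round(r[2],1), c[:,0].min(0))
```

```text
[ 433.1 -404.3] [21.8 74. ] 73.0 [  0 181]
[ 413.8 -343.5] [109.   67.6] 1.7 [44 97]
```

```bash
python3 st.py; python3 -m pendant '[[[-15,-20,0],[0,0,0.02],40],[[-35,-50,0],[0,0,0.05],40],[[-55,-80,0],[0,0,0.08],40],[[-70,-98,0],[0,0,0.105],40],[[-70,-98,0],[0,0,0.105],40],[[-70,-98,0],[0,0,0.105],40]]'; python3 st.py
python3 - <<'E'
from h import *
d=snapshot("wrist"); save(d,"w23.png");np.savez("w23.npz",**d)
E
```

```text
31.25 tcp [ 446.8 -227.9  123.5] fwd [ 0.996 -0.09   0.002] yaw -0.0896 pitchdown -0.0019 roll -0.0044 F [-1.2 -0.2 -0.9] w 0.04 q [ 0.65  0.36 -0.32  2.05  0.17  0.75  1.7 ]
lip [ 568.4 -239.1   64.3] org [ 526.3 -235.3   64.2]
time: 31.85
eef_pos: [0.3769, -0.322, 0.122]
ee_rot: [-0.008, 0.707, 0.007, 0.707]
force: [-0.1, -0.2, -0.3]
width: 0.0399
31.85 tcp [ 376.9 -322.   122. ] fwd [ 1.     0.021 -0.001] yaw 0.0207 pitchdown 0.0007 roll -0.0012 F [-0.1 -0.2 -0.3] w 0.0399 q [ 0.88  0.35 -0.32  2.06  0.16  0.75  2.06]
lip [ 498.8 -319.5   62.5] org [ 456.5 -320.4   62.5]
```

View pics/w23.png

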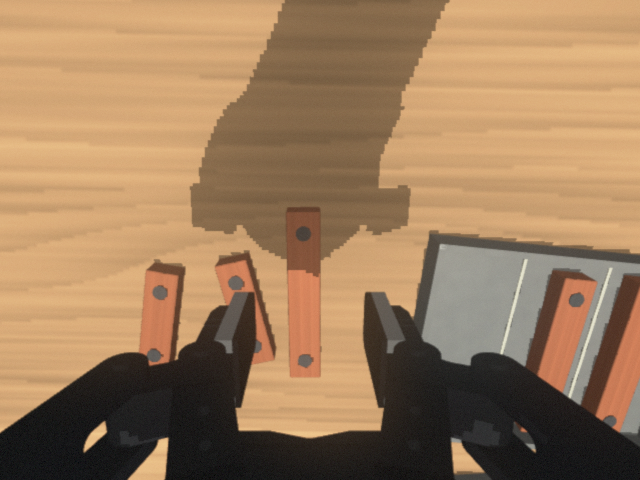

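Run:
```python
from h import *
d=np.load("w23.npz")
for n,q in dict(Cnear=(304,208),Cfar=(305,377),h1=(303.5,233.5),h2=(305.5,361),Dh=(236,283),Dn1=(216,262),Dn2=(246,254),Df=(265,361)).items(): print(n,np.round(ray(d,q,.015)*1e3,1))
```

```text
Cnear [[ 356.3 -325.7   15. ]]
Cfar [[ 467.3 -323.    15. ]]
h1 [[ 371.4 -325.7   15. ]]
h2 [[ 455.6 -322.9   15. ]]
Dh [[ 403.2 -365.8   15. ]]
Dn1 [[ 390.1 -377.3   15. ]]
Dn2 [[ 384.7 -359.4   15. ]]
Df [[ 456.2 -348.7   15. ]]
```

```bash
python3 -m pendant '[[[0,-2.5,-30],[0,0,0.012],34],[[0,-2.5,-65],[0,0,0.012],34],[[0,-2.5,-85],[0,0,0.012],34],[[0,-2.5,-97],[0,0,0.012],34],[[0,-2.5,-103],[0,0,0.012],34],[[0,-2.5,-103],[0,0,0.012],34],[[0,-2.5,-103],[0,0,0.012],20],[[0,-2.5,-103],[0,0,0.012],5],[[0,-2.5,-103],[0,0,0.012],5],[[0,-2.5,-103],[0,0,0.012],5],[[0,-2.5,-103],[0,0,0.012],5]]'
python3 st.py
```

```text
time: 33.0
eef_pos: [0.3778, -0.3258, 0.0204]
ee_rot: [-0.013, 0.706, 0.01, 0.708]
force: [0.4, 1.7, 6.7]
width: 0.0182
33.0 tcp [ 377.8 -325.8   20.4] fwd [0.999 0.033 0.001] yaw 0.0328 pitchdown -0.0015 roll -0.0036 F [0.4 1.7 6.7] w 0.0182 q [ 0.83  0.52 -0.26  2.12  0.26  0.53  1.99]
lip [ 499.8 -322.   -38.8] org [ 457.5 -323.4  -38.9]
```

```bash
python3 -m pendant '[[[0,0,15],[0,0,0],5],[[0,0,45],[0,0,0],5],[[3,15,75],[0,0,0],5],[[11,45,75],[0,0,-0.04],5],[[19,75,75],[0,0,-0.08],5],[[27,102,75],[0,0,-0.117],5],[[31,118,75],[0,0,-0.117],5],[[31,118,55],[0,0,-0.117],5],[[31,118,35],[0,0,-0.117],5],[[31,118,30],[0,0,-0.117],5],[[31,118,30],[0,0,-0.117],5]]'
python3 st.py
python3 - <<'E'
from h import *
d=snapshot("wrist"); save(d,"w24.png"); np.savez("w24.npz",**d)
E
```

```text
time: 34.1
eef_pos: [0.407, -0.2073, 0.0487]
ee_rot: [0.029, 0.707, -0.03, 0.705]
force: [0.4, -0.5, -2.4]
width: 0.0177
34.1 tcp [ 407.  -207.3   48.7] fwd [ 0.996 -0.084 -0.003] yaw -0.0845 pitchdown 0.0027 roll -0.0016 F [ 0.4 -0.5 -2.4] w 0.0177 q [ 0.61  0.43 -0.28  2.19  0.23  0.55  1.64]
lip [ 528.4 -217.6  -11. ] org [ 486.2 -214.1  -10.9]
```

View pics/w24.png

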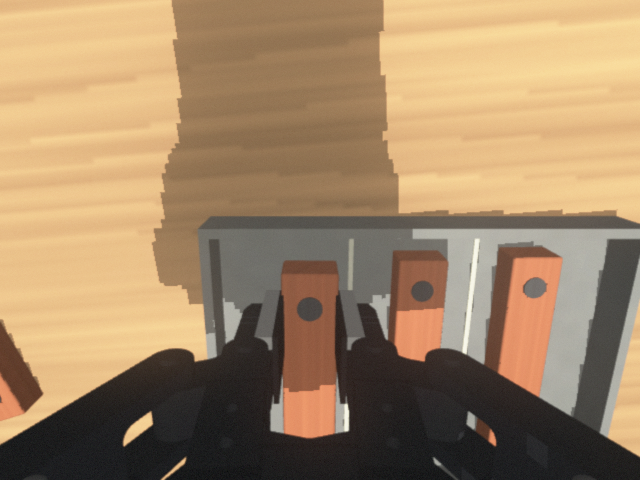

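Run:
```python
from h import *
d=np.load("w24.npz")
t=np.radians(-4.8); c=np.array([445.7,-164.7]); ex=np.array([np.cos(t),np.sin(t)]); ey=np.array([-ex[1],ex[0]])
for n,q,z in (("held",(310,262),.043),("b2",(419,251),.019),("b1",(528,247),.019),("wall",(205,229),.022),("wallR",(640,228),.022)):
    x=ray(d,q,z)[0][:2]*1e3; print(n,np.round([(x-c)@ex,(x-c)@ey],1))
```

```text
held [-58.6 -45.5]
b2 [-54.8  -2.5]
b1 [-56.5  40.2]
wall [-64.5 -85.6]
wallR [-65.   80.1]
```

```bash
python3 -m pendant '[[[4,-0.3,-6],[0,0,0],5],[[4,-0.3,-14],[0,0,0],5],[[4,-0.3,-20],[0,0,0],5],[[4,-0.3,-24],[0,0,0],5],[[4,-0.3,-24],[0,0,0],5],[[4,-0.3,-24],[0,0,0],28],[[4,-0.3,-24],[0,0,0],32],[[4,-0.3,-24],[0,0,0],32],[[4,-0.3,-10],[0,0,0],32],[[4,-0.3,30],[0,0,0],40],[[0,-30,70],[0,0,0],40],[[0,-70,80],[0,0,0.05],45]]'
python3 st.py
python3 -m pendant '[[[0,-30,20],[0,0,0.05],60],[[0,-60,30],[0,0,0.1],60],[[0,-60,30],[0,0,0.15],60],[[0,-60,30],[0,0,0.15],60]]'
python3 - <<'E'
from h import *
d=snapshot("wrist"); save(d,"w25.png"); np.savez("w25.npz",**d)
E
python3 st.py
```

```text
time: 35.35
eef_pos: [0.4103, -0.2774, 0.1337]
ee_rot: [0.008, 0.705, -0.012, 0.709]
force: [0.5, -0.8, -0.1]
width: 0.045
35.35 tcp [ 410.3 -277.4  133.7] fwd [ 1.    -0.028  0.006] yaw -0.0283 pitchdown -0.0062 roll -0.0058 F [ 0.5 -0.8 -0.1] w 0.045 q [ 0.78  0.33 -0.33  2.06  0.16  0.77  1.9 ]
lip [ 532.6 -281.2   75.1] org [ 490.3 -280.    74.8]
time: 35.75
eef_pos: [0.4077, -0.3384, 0.1598]
ee_rot: [-0.041, 0.706, 0.039, 0.706]
force: [0.4, 0.9, -0.6]
width: 0.0601
35.8 tcp [ 407.7 -337.3  159.4] fwd [ 0.993  0.114 -0.   ] yaw 0.1145 pitchdown 0.0003 roll -0.0021 F [-0.4  0.7 -0.1] w 0.0597 q [ 0.89  0.35 -0.34  1.95  0.16  0.86  2.15]
lip [ 528.9 -323.5   99.9] org [ 486.9 -328.3   99.9]
```

View pics/w25.png

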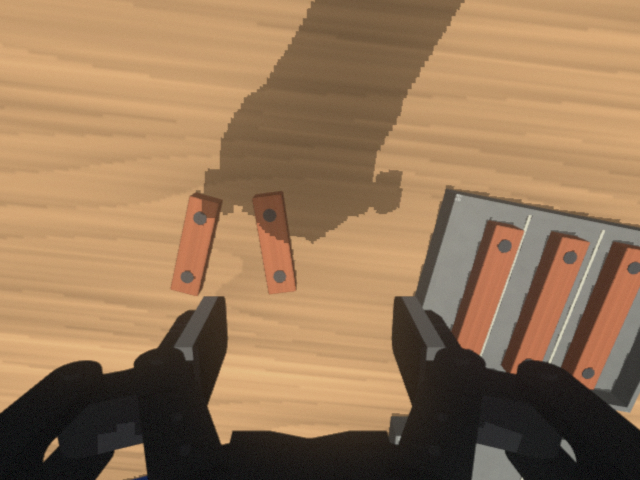

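Run:
```python
from h import *
d=np.load("w25.npz")
for n,a,b in (("D",(269.5,215.5),(280,276.5)),("E",(200,218),(187,277))):
    X=ray(d,(a,b),.015)[:,:2]*1e3; v=X[1]-X[0]; print(n,X.mean(0),np.linalg.norm(v),np.arctan2(v[1],v[0]))
```

```text
D [ 424.64586954 -360.57949281] 43.93595057677421 0.2553077872124185
E [ 432.09950683 -415.75854157] 43.910862610686095 -0.16494897987980275
```

```bash
python3 -m pendant '[[[8,-12,-30],[0,0,0.07],46],[[16.5,-23,-65],[0,0,0.13],46],[[16.5,-23,-100],[0,0,0.13],46],[[16.5,-23,-125],[0,0,0.13],46],[[16.5,-23,-137],[0,0,0.13],46],[[16.5,-23,-140],[0,0,0.13],46],[[16.5,-23,-140],[0,0,0.13],20],[[16.5,-23,-140],[0,0,0.13],5],[[16.5,-23,-140],[0,0,0.13],5],[[16.5,-23,-140],[0,0,0.13],5],[[16.5,-23,-140],[0,0,0.13],5]]'
python3 st.py
```

```text
time: 36.9
eef_pos: [0.4253, -0.3608, 0.0208]
ee_rot: [-0.088, 0.701, 0.085, 0.702]
force: [-1.0, 0.9, 6.2]
width: 0.018
36.9 tcp [ 425.3 -360.8   20.8] fwd [0.97  0.243 0.001] yaw 0.2457 pitchdown -0.0012 roll -0.0043 F [-1.   0.9  6.2] w 0.018 q [ 0.85  0.59 -0.29  1.98  0.29  0.61  2.18]
lip [ 543.8 -331.4  -38.4] org [ 502.8 -341.7  -38.5]
```

```bash
python3 -m pendant '[[[0,0,15],[0,0,0],5],[[0,0,50],[0,0,0],5],[[14,16,85],[0,0,0],5],[[40,46,85],[0,0,-0.04],5],[[68,78,85],[0,0,-0.08],5],[[96,110,85],[0,0,-0.12],5],[[124,142,85],[0,0,-0.162],5],[[152,175,85],[0,0,-0.162],5],[[173,199,75],[0,0,-0.162],5],[[173,199,45],[0,0,-0.162],5],[[173,199,40],[0,0,-0.162],5],[[173,199,40],[0,0,-0.162],5]]'
python3 st.py
python3 - <<'E'
from h import *
d=snapshot("wrist"); save(d,"w26.png"); np.savez("w26.npz",**d)
E
```

```text
time: 38.1
eef_pos: [0.5958, -0.1623, 0.0586]
ee_rot: [-0.03, 0.708, 0.028, 0.705]
force: [0.2, 0.3, -1.9]
width: 0.018
38.1 tcp [ 595.8 -162.3   58.6] fwd [ 0.997  0.083 -0.004] yaw 0.0827 pitchdown 0.0038 roll -0.0022 F [ 0.2  0.3 -1.9] w 0.018 q [ 0.42  0.61 -0.3   1.81  0.25  0.76  1.63]
lip [ 717.1 -152.4   -1.2] org [ 675.  -155.9   -1.1]
```

View pics/w26.png

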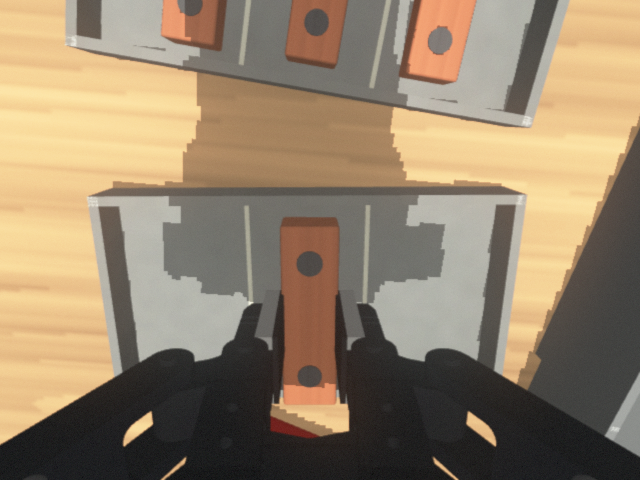

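Run:
```python
from h import *
d=np.load("w26.npz")
t=np.radians(4.8); c=np.array([598.8,-161.6]); ex=np.array([np.cos(t),np.sin(t)]); ey=np.array([-ex[1],ex[0]])
for n,q,z in (("heldn",(310,218),.0525),("heldf",(310,404),.0525),("wallL",(92,197),.022),("wallR",(523,193),.022)):
    x=ray(d,q,z)[0][:2]*1e3; print(n,np.round([(x-c)@ex,(x-c)@ey],1))
```

```text
heldn [-41.7  -0.3]
heldf [29.9 -0.3]
wallL [-43.2 -87.1]
wallR [-44.8  84.1]
```

```bash
python3 -m pendant '[[[6,0.5,-10],[0,-0.003,0],5],[[6,0.5,-22],[0,-0.003,0],5],[[6,0.5,-29],[0,-0.003,0],5],[[6,0.5,-33],[0,-0.003,0],5],[[6,0.5,-34],[0,-0.003,0],5],[[6,0.5,-34],[0,-0.003,0],28],[[6,0.5,-34],[0,-0.003,0],32],[[6,0.5,-34],[0,-0.003,0],32],[[6,0.5,-20],[0,0,0],32],[[6,0.5,20],[0,0,0],40],[[6,0,65],[0,0,0],40],[[6,0,65],[0,0,0],40]]'
python3 st.py
python3 - <<'E'
from bars import *
d=snapshot("wrist"); save(d,"w27.png"); np.savez("w27.npz",**d)
d=snapshot("top"); bars(d)
E
```

```text
time: 39.35
eef_pos: [0.6082, -0.162, 0.1323]
ee_rot: [-0.032, 0.702, 0.028, 0.711]
force: [-0.1, -0.4, -0.3]
width: 0.04
39.35 tcp [ 608.2 -162.   132.3] fwd [0.996 0.084 0.013] yaw 0.0838 pitchdown -0.0131 roll -0.0064 F [-0.1 -0.4 -0.3] w 0.04 q [ 0.43  0.52 -0.33  1.75  0.22  0.89  1.66]
lip [ 730.6 -152.1   74.5] org [ 688.4 -155.6   74. ]
px 480 303 xy 430.4 -414.1 LxW 70 22 ang -10.4
px 378 298 xy 449.1 -161.8 LxW 107 17 ang -1.8
px 360 297 xy 452.2 -118.5 LxW 108 20 ang -4.6
px 382 173 xy 769.9 -182.1 LxW 189 87 ang -21.8
```

View pics/w27.png

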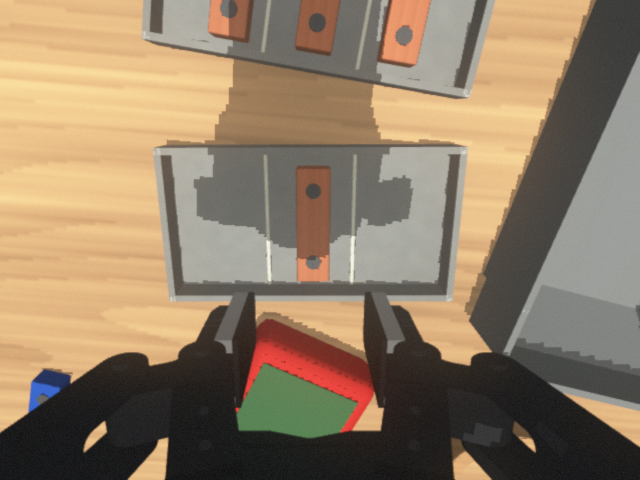

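```bash
python3 -m pendant '[[[-18,-26,0],[0,0,-0.03],60],[[-43,-63,0],[0,0,-0.07],60],[[-68,-100,0],[0,0,-0.11],60],[[-93,-137,0],[0,0,-0.15],60],[[-118,-174,0],[0,0,-0.2],60],[[-143,-211,0],[0,0,-0.25],60],[[-165,-243,0],[0,0,-0.25],60],[[-173,-253,0],[0,0,-0.25],60],[[-173,-253,0],[0,0,-0.25],60],[[-173,-253,0],[0,0,-0.25],60]]'
python3 st.py
```

```text
time: 40.45
eef_pos: [0.4313, -0.4126, 0.1238]
ee_rot: [0.058, 0.705, -0.058, 0.704]
force: [-0.2, -0.3, -0.2]
width: 0.06
40.45 tcp [ 431.3 -412.6  123.8] fwd [ 0.986 -0.164 -0.001] yaw -0.1645 pitchdown 0.0007 roll -0.0004 F [-0.2 -0.3 -0.2] w 0.06 q [ 0.87  0.48 -0.23  1.83  0.15  0.84  1.97]
lip [ 551.6 -432.6   64.3] org [ 509.9 -425.7   64.4]
```

```bash
python3 -m pendant '[[[0,-2,-35],[0,0,0],60],[[0,-2,-70],[0,0,0],60],[[0,-2,-92],[0,0,0],60],[[0,-2,-102],[0,0,0],60],[[0,-2,-105],[0,0,0],60],[[0,-2,-105],[0,0,0],30],[[0,-2,-105],[0,0,0],5],[[0,-2,-105],[0,0,0],5],[[0,-2,-105],[0,0,0],5],[[0,-2,-105],[0,0,0],5],[[0,-2,-105],[0,0,0],5]]'
python3 st.py
```

```text
time: 41.55
eef_pos: [0.4313, -0.4169, 0.0209]
ee_rot: [0.057, 0.704, -0.06, 0.705]
force: [0.2, 0.6, 6.8]
width: 0.0183
41.55 tcp [ 431.3 -416.9   20.9] fwd [ 0.986 -0.165  0.002] yaw -0.1662 pitchdown -0.0018 roll -0.0035 F [0.2 0.6 6.8] w 0.0183 q [ 0.84  0.63 -0.2   1.88  0.2   0.65  1.93]
lip [ 551.7 -437.3  -38.3] org [ 509.9 -430.3  -38.4]
```

```bash
python3 -m pendant '[[[0,0,15],[0,0,0],5],[[0,0,50],[0,0,0],5],[[14,16,85],[0,0,0.02],5],[[40,48,85],[0,0,0.06],5],[[68,81,85],[0,0,0.12],5],[[96,115,85],[0,0,0.18],5],[[124,149,85],[0,0,0.25],5],[[152,183,85],[0,0,0.25],5],[[176,209,75],[0,0,0.25],5],[[176,209,45],[0,0,0.25],5],[[176,209,40],[0,0,0.25],5],[[176,209,40],[0,0,0.25],5]]'
python3 st.py
python3 - <<'E'
from h import *
d=snapshot("wrist"); save(d,"w28.png"); np.savez("w28.npz",**d)
E
```

```text
time: 42.75
eef_pos: [0.6047, -0.2084, 0.0585]
ee_rot: [-0.03, 0.708, 0.028, 0.705]
force: [-0.6, -0.6, -1.7]
width: 0.0179
42.75 tcp [ 604.7 -208.4   58.5] fwd [ 0.997  0.082 -0.004] yaw 0.0825 pitchdown 0.0039 roll -0.0022 F [-0.6 -0.6 -1.7] w 0.0179 q [ 0.47  0.63 -0.29  1.76  0.25  0.79  1.71]
lip [ 726.  -198.5   -1.3] org [ 683.9 -202.    -1.2]
```

View pics/w28.png

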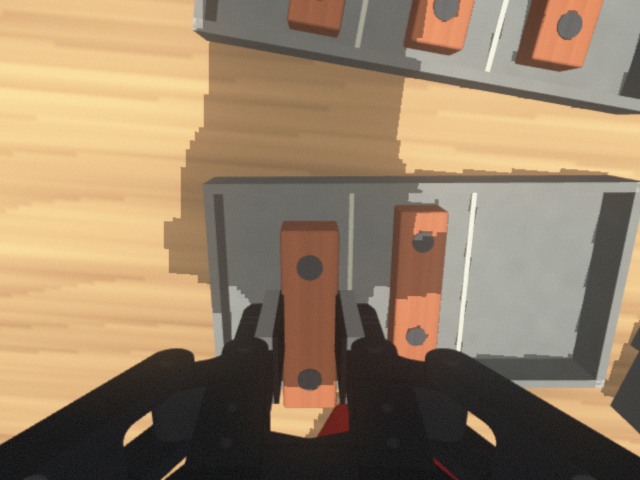

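Run:
```python
from h import *
d=np.load("w28.npz")
t=np.radians(4.8); c=np.array([598.8,-161.6]); ex=np.array([np.cos(t),np.sin(t)]); ey=np.array([-ex[1],ex[0]])
for n,q,z in (("heldn",(310,222),.0525),("heldf",(310,407),.0525),("wallL",(207,184),.022),("wallR",(638,182),.022),("Dn",(422,206),.019),("wallfarR",(600,387),.022)):
    x=ray(d,q,z)[0][:2]*1e3; print(n,np.round([(x-c)@ex,(x-c)@ey],1))
```

```text
heldn [-35.4 -47. ]
heldf [ 36.1 -47. ]
wallL [-43.4 -87.6]
wallR [-44.2  81.8]
Dn [-34.   -1.5]
wallfarR [48.9 84.5]
```

```bash
python3 -m pendant '[[[1.5,0.5,-10],[0,-0.003,0],5],[[1.5,0.5,-22],[0,-0.003,0],5],[[1.5,0.5,-29],[0,-0.003,0],5],[[1.5,0.5,-33],[0,-0.003,0],5],[[1.5,0.5,-34],[0,-0.003,0],5],[[1.5,0.5,-34],[0,-0.003,0],28],[[1.5,0.5,-34],[0,-0.003,0],32],[[1.5,0.5,-34],[0,-0.003,0],32],[[1.5,0.5,-20],[0,0,0],32],[[1.5,0.5,20],[0,0,0],40],[[1.5,0,65],[0,0,0],40],[[1.5,0,105],[0,0,0],40]]'
python3 st.py
python3 -m pendant '[[[-20,-40,30],[0,0,0],60],[[-40,-80,60],[0,0,0],60],[[-60,-120,90],[0,0,0],60],[[-80,-160,120],[0,0,0],60],[[-90,-200,140],[0,0,0],60],[[-90,-240,140],[0,0,0],60],[[-90,-270,140],[0,0,0],60],[[-90,-270,140],[0,0,0],60],[[-90,-270,140],[0,0,0],60]]'
python3 - <<'E'
from bars import *
d=snapshot("top"); bars(d); save(d,"t30.png",(320,180,520,340),4); save(d,"t31.png",(120,170,320,330),4)
d=snapshot("scene"); save(d,"s30.png",(130,110,530,390),2)
P=cloud(d)
E
```

```text
time: 44.0
eef_pos: [0.6084, -0.2074, 0.1676]
ee_rot: [-0.031, 0.706, 0.029, 0.707]
force: [1.2, -0.4, 0.0]
width: 0.0399
44.0 tcp [ 608.4 -207.4  167.6] fwd [0.996 0.084 0.002] yaw 0.084 pitchdown -0.0016 roll -0.0029 F [ 1.2 -0.4  0. ] w 0.0399 q [ 0.5   0.51 -0.33  1.68  0.19  0.98  1.76]
lip [ 730.  -197.3  108.4] org [ 687.9 -200.8  108.4]
time: 44.9
eef_pos: [0.5177, -0.4773, 0.3049]
ee_rot: [-0.03, 0.706, 0.029, 0.707]
force: [-0.6, 1.2, -0.1]
width: 0.06
px 397 298 xy 446.6 -209.7 LxW 110 20 ang -5.3
px 378 298 xy 449.0 -163.7 LxW 108 19 ang -5.0
px 360 297 xy 452.1 -118.2 LxW 108 20 ang -4.7
px 375 237 xy 601.0 -160.0 LxW 70 20 ang 5.0
px 393 234 xy 607.8 -205.9 LxW 71 20 ang 4.7
px 381 173 xy 769.9 -182.1 LxW 190 88 ang -21.5
```

View pics/t30.png

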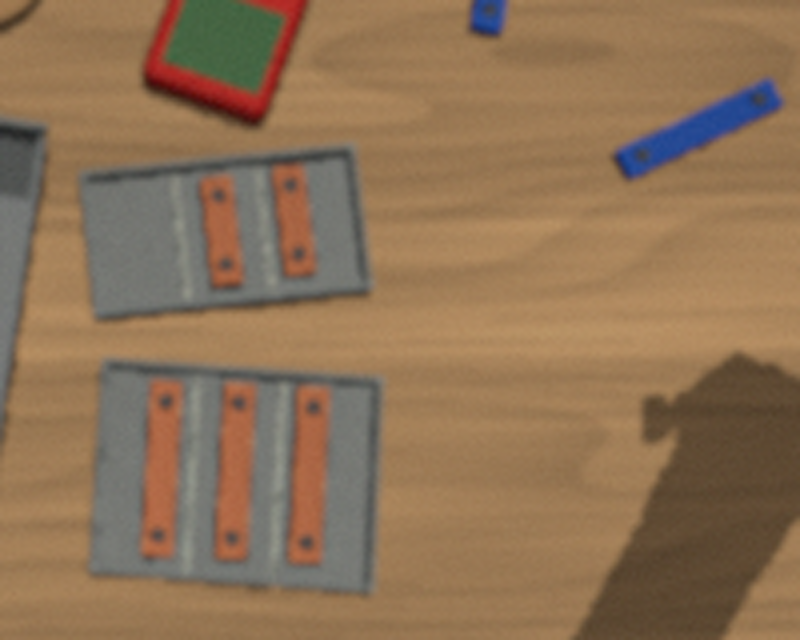

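View pics/t31.png

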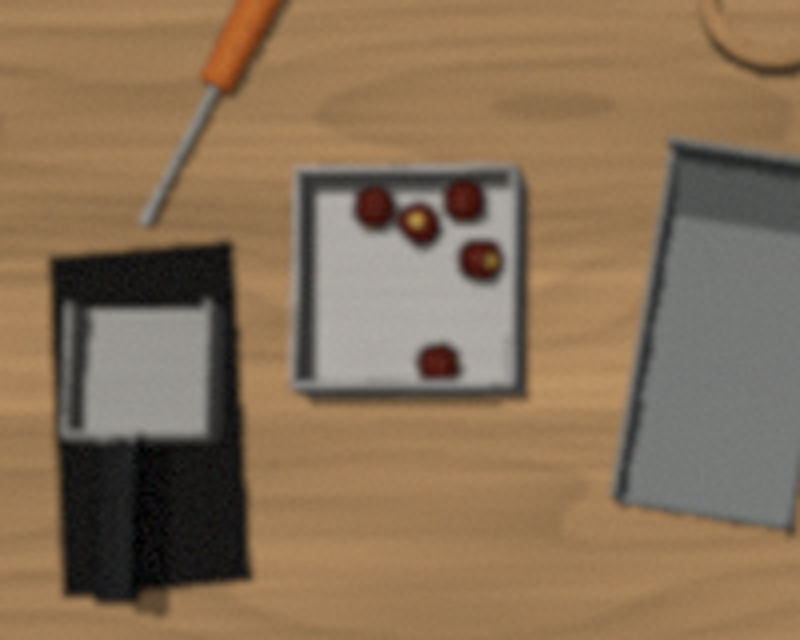

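View pics/s30.png

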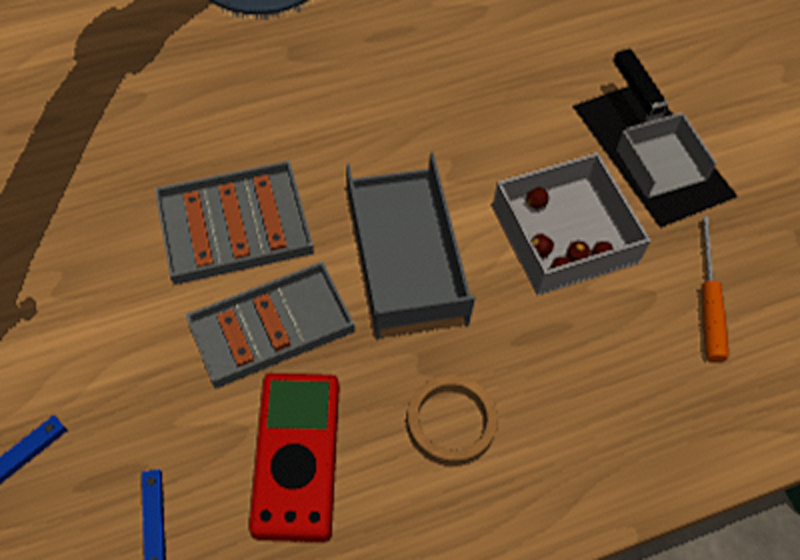

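Run:
```python
from h import *
d=snapshot("top"); P=cloud(d)
def hz(x,y):
    u,v=np.round(proj(d,[x/1e3,y/1e3,.019])[0]).astype(int); return round(float(np.nanmedian(P[v-1:v+2,u-1:u+2,2]))*1e3,1)
for cx,cy,L,a in ((446.6,-209.7,110,-5.3),(449,-163.7,110,-5),(452.1,-118.2,110,-4.7),(601,-160,70,5),(607.8,-205.9,70,4.7)):
    c,s=np.cos(np.radians(a)),np.sin(np.radians(a)); k=L/2-10
    print([hz(cx+t*k*c,cy+t*k*s) for t in (-1,0,1)])
for n in ((300,230),): pass
s=robot.state(); print(s["time"],np.round(s["force"],1)); print(robot.job_done())
```

```text
[20.8, 21.2, 20.1]
[19.5, 19.4, 19.4]
[20.9, 18.9, 21.3]
[20.8, 18.3, 19.2]
[18.0, 17.8, 21.2]
45.05 [ 1.2  0.5 -0.4]
the job is handed in; nothing more can be done
None
```

I handed the job in at 45 s of robot time, and it looks complete in my last pictures. The hand-in reports no verdict.

**Insulators:** Five were present. I scooped them from the bin in one pass and tipped them into the kit pan. The last pictures show all five in the pan and the bin empty. The fingers only ever gripped the scoop's handle and the bars.

**Scoop:** It is back down flat on the mat, about 26 mm from the mat's centre by the arm's own reading.

**Bars:** Five were present. The three long bars are in the long tray, one per row. The two short bars are in the short tray, in the middle and right-hand rows. One long bar was knocked aside during the scooping; I found its new position and placed it. Depth readings on the bars were 18–21 mm at both ends and in the middle, against 19 mm expected, so they lie flat. Each is within about 6 mm of its tray's centre lengthways, where 14 mm is allowed.

**Disagreement:** The wrist and top cameras differed by 2–3 mm on where the trays sit. I placed the bars between the two estimates, and nothing failed because of it.

**Bystanders:** The multimeter, tape and screwdriver look unmoved in the last pictures. At the end the arm was clear of everything.

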